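Clamp a terminal block in the cam vise

ROBOT

A 6-joint arm with a two-finger parallel gripper is mounted at the origin on the work surface; the furniture and walls round the work are solid. World frame = base frame: x ahead of the robot, y to its left, z up, the work surface at z = 0. Lengths are in m, angles in rad, forces in N, time in s.
With the tool pointing down it reaches from about 0.35 to 0.775 m from the base axis. Payload 5.5 kg.
Tool frame: the origin (TCP) lies midway between the tips of the shut fingers; the grasp point (between the pads) lies 19 mm behind it (ctrl.pinch_z is the z of the grasp point in the tool frame, in m); z points along the fingers, x is the direction in which the jaws open and shut, and the axes are right-handed (so a half turn about z gives the same grasp; the last joint's range is limited). The gripper opens to 85 mm and grips with 20 to 120 N. Pads are 22 mm wide; open, the fingers measure 114 mm over their backs; the gripper's body (76 mm by 85 mm) begins 54 mm behind the grasp point. The pads swing forward as they close: fully open they stand 13 mm farther back than shut.
Start: joints at [-1.417, 0.313, 0.046, 1.304, 0, 1.431], TCP at [0.167, -0.55, 0.231] pointing down, gripper open.
Joint ranges: [-2.76, 2.76], [-0.86, 1.69], [-1.03, 1.26], [-2.2, 2.34], [-1.47, 1.5], [-3.14, 3.14]. Speed limits (rad/s): [2.57, 2.57, 3.14, 3.14, 3.14, 3.14].

INTERFACE

Orientations are given as a unit quaternion [w, x, y, z].
In Python, from station import ctrl gives the robot as it stands.
- The arm moves only by the tool arm_command, never from a script. Its argument "series" is a list of rows, each an object of numbers: "gripper": the finger opening in mm, from 0 to 85.4; "x", "y", "z": the shift along the tool's x, y, z in mm; "twist": the turn about the tool's z in degrees. A call has 1 to 8 rows; each row is the pose to reach, as a shift and turn from the pose commanded when the call began, along the tool's axes at that moment; what a row does not reach only later rows make up. A row lasts 1/12 s, in which the tool goes at most 41.7 mm and 7.16 degrees, less where a joint would pass 70% of its speed; a pose out of reach is approached as far as the arm can. A call with a gripper value outside its range is refused whole. The fingers move at their own pace and stop on an object; "newtons" is the grip in N (left out, the last holds). Time passes only in rows, so rows that repeat a pose let the fingers close. It gives the time, the measured TCP pose, the force and the opening at its end, in the units of the state.
- ctrl.read_state(): the state, without advancing time (a new reading comes with each control period).
- ctrl.grab_frame(name): name is "scene" or "side" or "wrist"; returns a dict with "pixels" (400x640x3 uint8, red, green, blue), "fov_y" (degrees; the focal length in pixels is half the picture's height over the tangent of half this angle, whatever the lens; pixels are square), "cx", "cy" (the principal point, pixels), "eye" and "orientation" of the camera in the world. Camera axes: x right, y down, z forward; pixel columns grow to the right and rows downward; lengths in m; the calibration is good to about 2 mm. A picture is of the moment at which its call begins. There is no depth.
- ctrl.finish_job(): hands the job in, once; it reports no verdict.
Trained networks look in the newest picture that a camera, given by its name, has taken for a name from the list of things; names that differ only in an ending like _2 or _b are one class to them, and where a whole thing is asked for, a point or a joint stands for the part that bears it (a point fixed in the world has none). Each returns a list of dicts, best first, with "conf" (0 to 1); they miss things now and then, are a little off and sometimes report something else, mostly with a low value. They report only what shows in the picture. A call takes as long as a camera call.
- ctrl.outline_of(query, camera): "region" (400x640 bool, what is visible of it) and "box" ([left, top, right, bottom] in pixels, round what is visible of it).
The state is a dict: "clock": time; "joint_pos": joint angles; "qvel": joint speeds; "tau": joint torques, N m; "tool_pos": TCP position; "tcp_rot": TCP orientation; "ft_force": force on the tool from outside, world axes, zero at the start; "wrist_torque": the same for the moment, N m; "width": finger opening in m.
Only numpy, scipy, OpenCV 4.12 (cv2) and the standard library are available. Lean on these libraries where they do the work, as an engineer would, in place of code of your own. Each camera call takes 0.05 s, during which the arm holds its last target.

TASK

Get the green terminal block clamped for inspection: first push it gently into the vise, all the way home against the brass stop at the back of the jaws, then swing the red-knobbed cam handle clockwise through its quarter turn, in under the clear guard plate, until it is hard against its end stop. Don't force anything, and leave the small case and the brush where they are.

Things in the scene. Friction and masses are not known exactly. Their poses are not given: they have to be found in the camera images.
- vise: Small cam vise fixed to the bench. Origin on the bench; x from its front to its back (roughly to the robot's left), y to its left, z up; 'vise' numbers: mm in this frame. Grey base plate x -30..75, y -40..180, up to z 12. Bed x -30..40, y -32..34, top z 40. Two jaws on it along x, top z 56: fixed face at y -7.5, moving face at y 7.5, which comes 3 mm nearer as the handle turns and then squeezes.
- terminal: Green terminal block, 38 long (its y axis) x 12 x 11 high, about 15 g; origin: centre of its underside. Lies loose on the bed between the open jaws, length along vise x, sticking out of the bed's front (vise x -30) by 10 to 15 mm, with only bench in front. Slides easily. Home, it still sticks out 5 mm: push on its front end face (vise z 40 to 51).
- home (a point): Where the centre of the block's underside lies once the block is home against the brass stop and clamped on the fixed jaw: vise x -16, y -1.5, z 40; axes as the vise's. The stop, between the jaws, has its front face at vise x +3. Before clamping the block may lie up to 3 mm to the left of this point.
- guard_edge (a point): Middle of the lower front edge (orange strip) of the clear guard plate above the vise: vise x -13, y 70, z 164. Plate x -13..80, y -40..180, z 164..172, on two 12 mm posts at x 62, y -28 and 168; upright camera on it at x 34, y 0, radius 20, to z 219. It bars an upright gripper from the handle's end position: reach under the edge from the front, fingers tilted 25 to 50 deg forward.
- lever_pivot (a point): Point on the upright axis of the cam handle, on top of its hub (radius 19): vise x 0, y 60, z 46.
- knob (a point): Middle of the upright red knob on the end of the cam handle, 65 mm from the pivot axis; it moves with the handle. Knob radius 8 to 9.5, vise z 56 to 99 (this point z 77). The flat arm below it is 14 wide, vise z 48 to 55; nothing else stands in the knob's arc.
- handle (a joint): Cam handle angle, rad. 0: arm points to the vise's front (-x); grows clockwise seen from above to the end stop at 1.571: arm to the left (+y), knob at vise x 0, y 125, under the guard. Starts at 0 to 0.3. Stiff: it takes about 7 N at the knob, more once the jaw squeezes, and it stays where it is left. At the end stop it goes hard.
- case: Small closed case, blue-grey with a darker lid, 70 x 90 x 29 high, behind the vise; origin under its centre. Bystander.
- brush: Flat cleaning brush with a light brown handle and black bristles, 14 x 140 x 7 high, lying on the bench in front of the vise, 16 to 21 cm from its origin; origin under its centre. Bystander.

How it is judged:
By the outcome, as a careful person would: the job done as asked, in the order asked, and still so for the second after the job is handed in, with the robot touching nothing.
It also fails if it takes over 42 s, if anything falls off the work surface, if the arm or the gripper's body presses on something with over 40 N, if the wrist force passes 120 N, or if a joint passes its speed limit or range.

## Working session

There is one attempt and no reset: what is moved stays moved. The work goes in short steps, Python scripts to look and compute and a tool call to move; the robot and the scene stay as the last step left them, time stands still between calls to the robot, and variables do not carry over. Pictures are saved under pics/ and viewed, and the job is handed in when it is done.

Besides the shell and the picture viewer there is one more tool, called after "Call:" as a command line: name --argument value ..., lists and objects as JSON in quotes. arm_command: Moves the arm, as the interface text tells. Its arguments: {"type":"object","properties":{"series":{"type":"array"},"newtons":{"type":"number"}},"required":["series"]}

```bash
ls; mkdir -p pics; cat > h.py <<'E'
import numpy as np,cv2
from station import ctrl
from scipy.spatial.transform import Rotation as R
def rot(q): return R.from_quat([q[1],q[2],q[3],q[0]]).as_matrix()
def cam(f):
    h=f["pixels"].shape[0]; F=h/2/np.tan(np.radians(f["fov_y"])/2)
    return F,f["cx"],f["cy"],np.array(f["eye"]),rot(f["orientation"])
def proj(f,P):
    F,cx,cy,e,M=cam(f); c=(np.atleast_2d(P)-e)@M; return np.c_[F*c[:,0]/c[:,2]+cx,F*c[:,1]/c[:,2]+cy]
def ray(f,u,v):
    F,cx,cy,e,M=cam(f); d=M@np.array([(u-cx)/F,(v-cy)/F,1]); return e,d/np.linalg.norm(d)
def atz(f,u,v,z):
    e,d=ray(f,u,v); return e+d*(z-e[2])/d[2]
def save(f,n): cv2.imwrite("pics/"+n+".png",f["pixels"][:,:,::-1])
E
python3 - <<'E'
from h import *
import pickle
fs={}
for n in ["scene","side","wrist"]:
    f=ctrl.grab_frame(n); save(f,n+"0"); fs[n]=f
    print(n,f["fov_y"],f["cx"],f["cy"],np.round(f["eye"],3),np.round(rot(f["orientation"])[:,2],2))
    for q in ["vise","terminal","knob","case","brush"]:
        for r in ctrl.outline_of(q,n)[:2]:
            ys,xs=np.nonzero(r["region"]); print(q,round(r["conf"],2),r["box"],xs.mean().round(1),ys.mean().round(1))
pickle.dump(fs,open("f0.pkl","wb"))
s=ctrl.read_state();print(s)
E
```

```text
pics
scene 47.84676274910429 319.3399657548653 195.73251308287297 [-0.133  0.388  0.591] [ 0.74 -0.35 -0.57]
vise 0.91 [254.0, 131.2, 343.1, 288.3] 289.8 213.2
knob 0.59 [293.7, 201.7, 342.7, 228.4] 319.6 218.0
case 0.74 [213.5, 230.7, 254.0, 280.6] 235.1 253.7
case 0.72 [252.2, 126.7, 340.8, 289.1] 289.9 213.2
brush 0.7 [374.0, 218.4, 407.5, 265.1] 390.4 243.9
side 48.88569578534542 317.50061631547334 199.3279566416067 [ 0.43  -0.697  0.508] [ 0.09  0.89 -0.44]
vise 0.72 [255.4, 144.8, 362.9, 252.8] 314.2 203.5
terminal 0.4 [331.3, 226.0, 342.1, 241.6] 338.2 233.6
knob 0.68 [297.4, 213.7, 319.8, 240.5] 305.8 224.8
case 0.69 [289.9, 194.1, 329.0, 220.2] 310.5 207.5
case 0.49 [252.5, 143.0, 366.0, 256.7] 313.8 202.9
brush 0.61 [242.9, 280.2, 319.1, 290.0] 278.3 286.2
wrist 64.67626572724237 316.58917989725256 197.78225972494715 [ 0.233 -0.53   0.374] [-0.26 -0.08 -0.96]
{'clock': 0.9, 'joint_pos': array([-1.41659773e+00,  3.13161547e-01,  4.60849202e-02,  1.30361092e+00,
        5.37880125e-06,  1.43120080e+00]), 'qvel': array([-0.00199393,  0.00175191, -0.00012091, -0.00073629, -0.00145095,
        0.00011723]), 'tau': array([ 3.82954941e-04, -4.80440998e+01,  2.98817164e+01, -5.87368072e-05,
        3.49502989e-05,  1.16155011e-06]), 'tool_pos': array([ 0.16651115, -0.55039281,  0.2313389 ]), 'tcp_rot': array([ 3.62617763e-05,  8.02989992e-01, -5.95992509e-01,  4.06266780e-05]), 'ft_force': array([-0.8128014 , -0.62364453,  0.43176703]), 'wrist_torque': array([-0.01654999, -0.03010009, -0.0193023 ]), 'width': 0.08502405013493523}
```

```bash
python3 - <<'E'
from h import *
import pickle
fs=pickle.load(open("f0.pkl","rb"))
a=fs["scene"]["pixels"][110:310,190:430]; cv2.imwrite("pics/sc.png",cv2.resize(a[:,:,::-1],(720,600),interpolation=3))
a=fs["side"]["pixels"][130:300,230:400]; cv2.imwrite("pics/si.png",cv2.resize(a[:,:,::-1],(600,600),interpolation=3))
E
```

```text
(no output)
```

View pics/scene0.png

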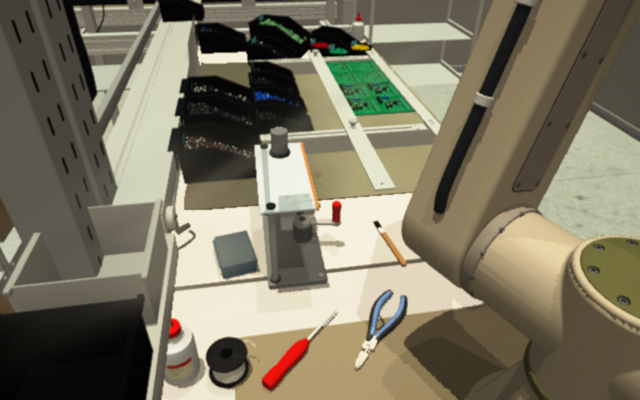

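View pics/side0.png

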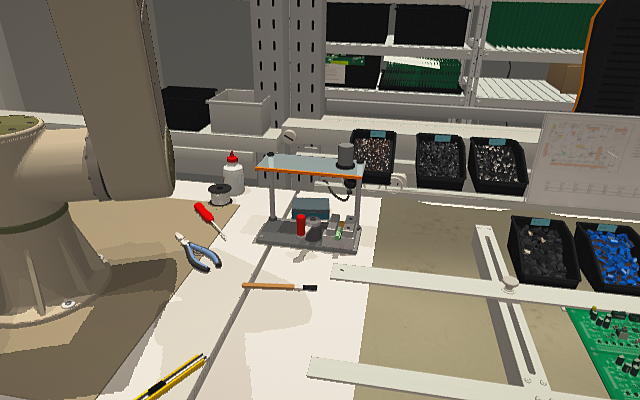

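```bash
sleep 0.1
```

```text
(no output)
```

View pics/sc.png

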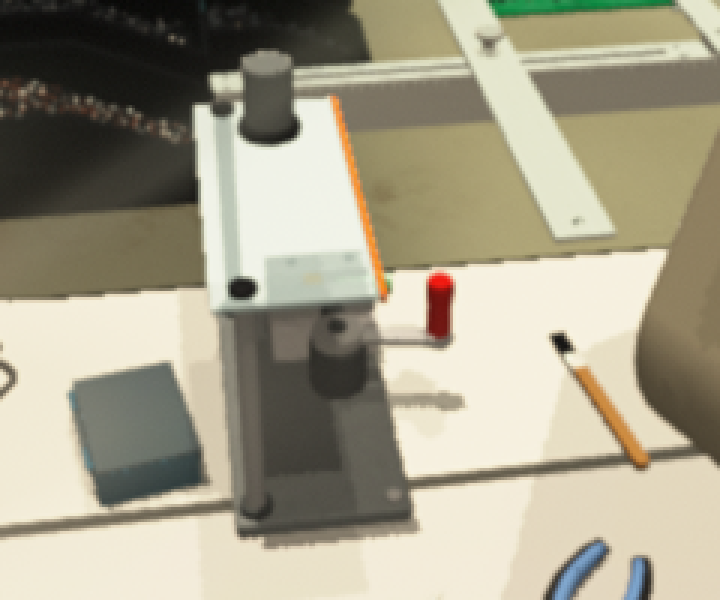

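View pics/si.png

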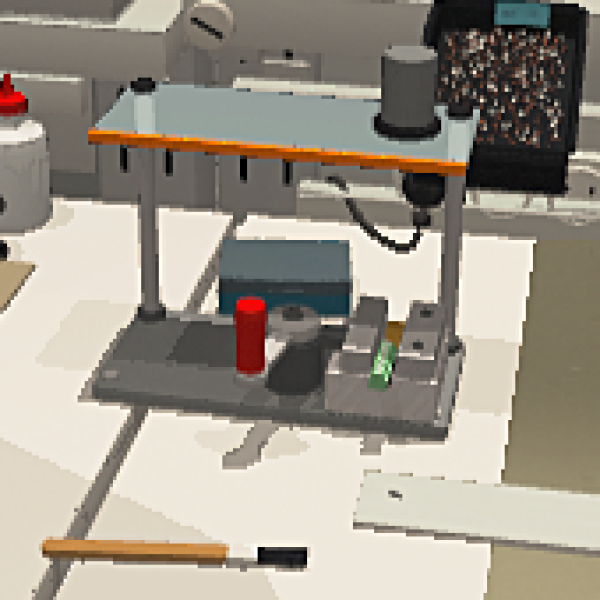

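```bash
cat > fit.py <<'E'
from h import *
import pickle
from scipy.optimize import least_squares
fs=pickle.load(open("f0.pkl","rb"))
S=[((-13,180,164),(90,140)),((-13,-40,164),(470,173)),((-13,-40,172),(470,164)),((-13,180,172),(90,130)),((-30,-40,0),(447,438)),((-30,-40,12),(447,425)),((-30,180,12),(95,387)),((-30,34,40),(328,373)),((-30,-32,40),(438,387))]
C=[((-13,180,164),(384,300)),((-13,-40,172),(334,97)),((80,180,172),(212,308)),((80,-40,172),(195,103)),((-30,180,12),(411,517)),((75,180,12),(238,528)),((-30,180,0),(411,527))]
def T(p,v):
    c,s=np.cos(p[2]),np.sin(p[2]); v=np.atleast_2d(v)/1000.
    return np.c_[p[0]+c*v[:,0]-s*v[:,1],p[1]+s*v[:,0]+c*v[:,1],v[:,2]]
def res(p):
    r=[]
    for L,n,k,o in((S,"side",600/170,(230,130)),(C,"scene",3,(190,110))):
        V=np.array([a for a,b in L],float);U=np.array([b for a,b in L])/k+o
        r.append((proj(fs[n],T(p,V))-U).ravel())
    return np.concatenate(r)
if __name__=="__main__":
    s=least_squares(res,[.45,.0,1.57],loss="soft_l1"); p=s.x
    print(p,np.degrees(p[2]));print(res(p).reshape(-1,2).round(1).tolist())
    np.save("p.npy",p)
    for k,v in dict(home=(-16,-1.5,40),pivot=(0,60,46),guard=(-13,70,164),front=(-35,-1.5,45)).items(): print(k,T(p,v).round(4))
    # knob angle
    def kn(t): return T(p,[(-65*np.cos(t),60+65*np.sin(t),99)])
    for t in np.arange(0,.35,.05): print(round(t,2),proj(fs["scene"],kn(t)).round(1),proj(fs["side"],kn(t)).round(1))
    for x in(-40,-43,-45): print(x,proj(fs["side"],T(p,[(x,-1.5,40),(x,-1.5,51),(x,1.5,51)])).round(1).tolist())
E
python3 fit.py
```

```text
[0.55976493 0.10648935 1.29410097] 74.14652360986915
[[-0.8, 0.7], [-0.9, 0.9], [-0.6, -0.3], [-1.0, -0.1], [0.1, 0.9], [0.4, -0.3], [-1.4, -1.1], [-0.6, -1.0], [-0.2, -1.5], [1.0, 0.0], [0.1, -1.9], [-1.1, -1.6], [-1.2, -0.8], [0.5, -4.7], [-1.0, -2.0], [0.3, -3.3]]
home [[0.5568 0.0907 0.04  ]]
pivot [[0.502  0.1229 0.046 ]]
guard [[0.4889 0.1131 0.164 ]]
front [[0.5516 0.0724 0.045 ]]
0.0 [[335.7 197.6]] [[306.8 216.2]]
0.05 [[336.  198.6]] [[305.1 216. ]]
0.1 [[336.2 199.6]] [[303.5 215.8]]
0.15 [[336.3 200.6]] [[302.  215.5]]
0.2 [[336.3 201.6]] [[300.5 215.2]]
0.25 [[336.3 202.6]] [[299.  214.9]]
0.3 [[336.1 203.6]] [[297.5 214.5]]
-40 [[338.5, 239.0], [338.7, 234.4], [337.3, 234.2]]
-43 [[338.3, 239.8], [338.5, 235.1], [337.1, 234.9]]
-45 [[338.2, 240.3], [338.4, 235.6], [336.9, 235.4]]
```

```bash
cat > go.py <<'E'
from fit import *
p=np.load("p.npy")
def goal(x,y,z):  # vise mm, z mm: prints shift in tool axes, twist to tool x=+vise x
    s=ctrl.read_state(); M=rot(s["tcp_rot"]); d=T(p,(x,y,z))[0]-s["tool_pos"]
    yaw=np.arctan2(M[1,0],M[0,0]); tw=-np.degrees((p[2]-yaw+np.pi)%(2*np.pi)-np.pi)
    print("t",round(s["clock"],2),"shift",(M.T@d*1000).round(1),"twist",round(tw,2),"F",s["ft_force"].round(1),"w",s["width"].round(4),"j",s["joint_pos"].round(2))
    c,sn=np.cos(p[2]),np.sin(p[2]); e=s["tool_pos"]-[p[0],p[1],0]
    print("tcp vise",(np.array([c*e[0]+sn*e[1],-sn*e[0]+c*e[1],e[2]])*1000).round(1),"zaxis",M[:,2].round(3))
E
python3 -c "
from go import *
goal(-120,-1.5,231)"
```

```text
Traceback (most recent call last):
  File "go.py", line 6, in goal
    print("t",round(s["clock"],2),"shift",(M.T@d*1000).round(1),"twist",round(tw,2),"F",s["ft_force"].round(1),"w",s["width"].round(4),"j",s["joint_pos"].round(2))
                                                                                                                   ^^^^^^^^^^^^^^^^
AttributeError: 'float' object has no attribute 'round'
```

```bash
sed -i 's/s\["width"\].round(4)/round(s["width"],4)/' go.py; python3 -c "
from go import *
goal(-120,-1.5,231)"
```

```text
t 0.9 shift [-4.130e+02 -5.031e+02  3.000e-01] twist -147.31 F [-0.8 -0.6  0.4] w 0.085 j [-1.42  0.31  0.05  1.3   0.    1.43]
tcp vise [-739.3  198.8  231.3] zaxis [ 0. -0. -1.]
```

Call:
arm_command --series '[{"gripper": 85, "x": -25, "y": -30, "z": 0, "twist": -7}, {"gripper": 85, "x": -50, "y": -61, "z": 0, "twist": -14}, {"gripper": 85, "x": -76, "y": -92, "z": 0, "twist": -21}, {"gripper": 85, "x": -102, "y": -124, "z": 0, "twist": -28}, {"gripper": 85, "x": -128, "y": -156, "z": 0, "twist": -35}, {"gripper": 85, "x": -154, "y": -188, "z": 0, "twist": -42}, {"gripper": 85, "x": -180, "y": -219, "z": 0, "twist": -49}, {"gripper": 85, "x": -206, "y": -251, "z": 0, "twist": -56}]'

```text
clock: 1.57
tool_pos: [0.3477, -0.2789, 0.2316]
tcp_rot: [0.0, 0.989, -0.147, 0.0]
ft_force: [0.6, -0.9, -0.6]
width: 0.085
```

```bash
python3 -c "
from go import *
goal(-120,-1.5,231)"
```

```text
t 1.57 shift [  94.8 -310.3    0.5] twist -91.0 F [ 0.6 -0.9 -0.6] w 0.085 j [-0.86  0.06 -0.26  1.24 -0.    1.01]
tcp vise [-428.6   98.7  231.6] zaxis [ 0.001 -0.001 -1.   ]
```

Call:
arm_command --series '[{"x": 12, "y": -39, "z": 0, "twist": -7}, {"x": 24, "y": -78, "z": 0, "twist": -14}, {"x": 36, "y": -117, "z": 0, "twist": -21}, {"x": 47, "y": -155, "z": 0, "twist": -28}, {"x": 59, "y": -194, "z": 0, "twist": -35}, {"x": 71, "y": -233, "z": 0, "twist": -42}, {"x": 83, "y": -272, "z": 0, "twist": -49}, {"x": 95, "y": -310, "z": 0, "twist": -56}]'

```text
$.series[0]: bad value
```

Call:
arm_command --series '[{"x": 0, "y": 0, "z": 0, "twist": -7}, {"x": 0, "y": 0, "z": 0, "twist": -14}, {"x": 0, "y": 0, "z": 0, "twist": -21}, {"x": 0, "y": 0, "z": 0, "twist": -28}, {"x": 0, "y": 0, "z": 0, "twist": -35}, {"x": 0, "y": 0, "z": 0, "twist": -35}]'

```text
$.series[0]: bad value
```

```bash
python3 - <<'E'
from go import *
goal(-120,-1.5,150)
fs={}
for n in ["scene","side","wrist"]:
    fs[n]=ctrl.grab_frame(n); save(fs[n],n+"1")
pickle.dump(fs,open("f1.pkl","wb"))
a=fs["side"]["pixels"][130:300,230:400]; cv2.imwrite("pics/si1.png",cv2.resize(a[:,:,::-1],(600,600),interpolation=3))
E
```

```text
t 1.57 shift [  94.8 -310.4   81.5] twist -91.0 F [ 0.6 -0.9 -0.6] w 0.085 j [-0.86  0.06 -0.26  1.24 -0.    1.01]
tcp vise [-428.6   98.7  231.6] zaxis [ 0.001 -0.001 -1.   ]
```

View pics/wrist1.png

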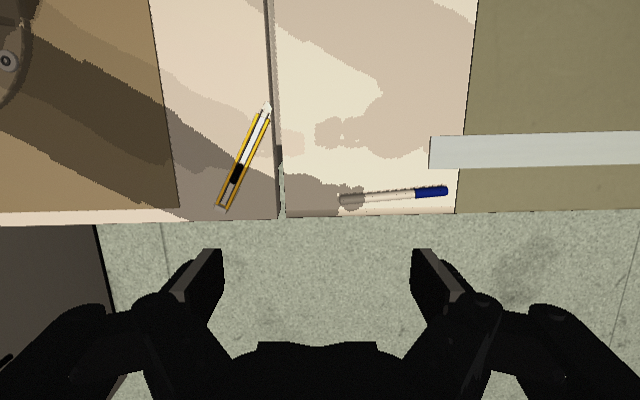

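View pics/side1.png

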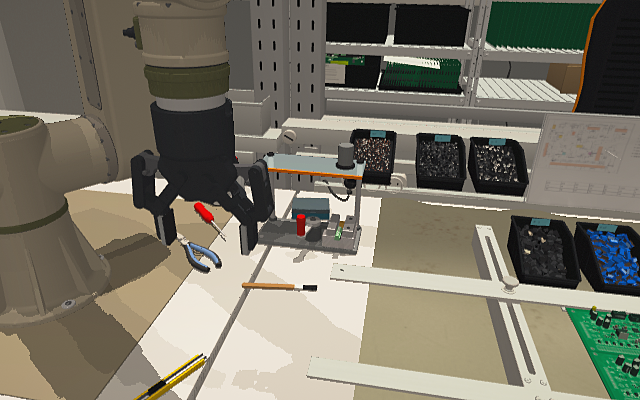

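View pics/scene1.png

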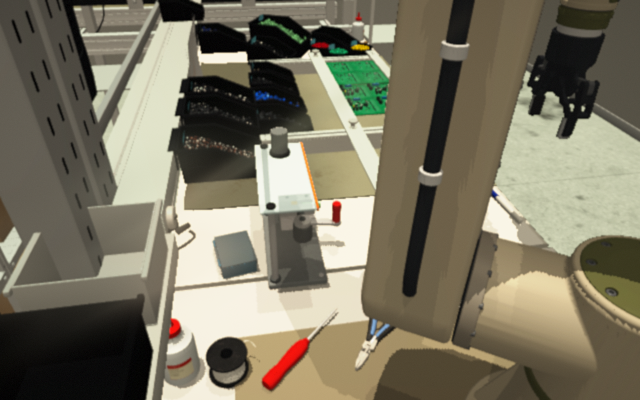

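```bash
python3 - <<'E'
from go import *
fs=pickle.load(open("f1.pkl","rb")); f=fs["side"]
s=ctrl.read_state(); M=rot(s["tcp_rot"]); o=np.array(s["tool_pos"])
u0,v0,u1,v1=110,60,290,265;k=3
a=cv2.resize(f["pixels"][v0:v1,u0:u1,::-1],None,fx=k,fy=k,interpolation=cv2.INTER_CUBIC)
for z in range(-160,20,20):
    q=[(proj(f,o+M@np.array([x,0,z])/1000)[0]-[u0,v0])*k for x in range(-80,81,20)]
    for i,(c) in enumerate(q):
        cv2.circle(a,tuple(int(t) for t in c),2,(0,0,255) if z%100 else (0,255,255),-1)
cv2.imwrite("pics/grid.png",a)
print(M.round(2))
E
```

```text
[[ 0.96 -0.29  0.  ]
 [-0.29 -0.96 -0.  ]
 [ 0.    0.   -1.  ]]
```

View pics/grid.png

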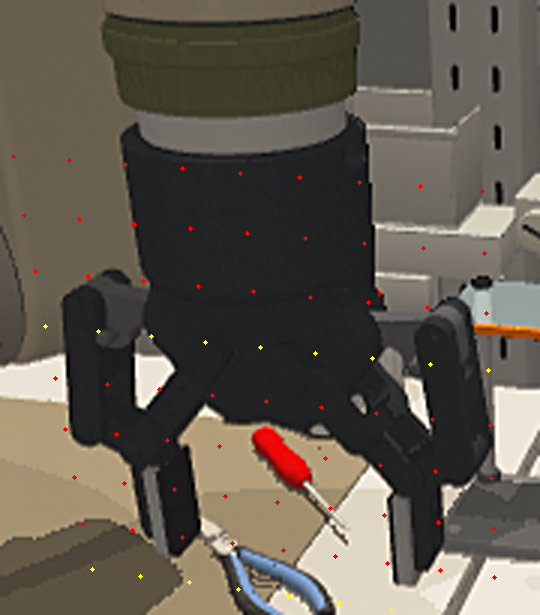

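Call:
arm_command --series '[{"gripper": 85, "x": 12, "y": -39, "z": 0, "twist": -7}, {"gripper": 85, "x": 24, "y": -78, "z": 0, "twist": -14}, {"gripper": 85, "x": 36, "y": -117, "z": 0, "twist": -21}, {"gripper": 85, "x": 47, "y": -155, "z": 0, "twist": -28}, {"gripper": 85, "x": 59, "y": -194, "z": 0, "twist": -35}, {"gripper": 85, "x": 71, "y": -233, "z": 0, "twist": -42}, {"gripper": 85, "x": 83, "y": -272, "z": 0, "twist": -49}, {"gripper": 85, "x": 95, "y": -310, "z": 0, "twist": -56}]'

```text
clock: 2.38
tool_pos: [0.5306, -0.0122, 0.2313]
tcp_rot: [0.0, 0.943, 0.334, 0.0]
ft_force: [1.2, -0.4, 0.1]
width: 0.085
```

Call:
arm_command --series '[{"gripper": 85, "x": 0, "y": 0, "z": 10, "twist": -7}, {"gripper": 85, "x": 0, "y": 0, "z": 20, "twist": -14}, {"gripper": 85, "x": 0, "y": 0, "z": 30, "twist": -21}, {"gripper": 85, "x": 0, "y": 0, "z": 40, "twist": -28}, {"gripper": 85, "x": 0, "y": 0, "z": 50, "twist": -35}, {"gripper": 85, "x": 0, "y": 0, "z": 50, "twist": -35}]'

```text
clock: 2.88
tool_pos: [0.5285, -0.0139, 0.1791]
tcp_rot: [-0.001, 0.8, 0.601, -0.001]
ft_force: [0.0, 0.3, -0.4]
width: 0.0851
```

```bash
python3 - <<'E'
from go import *
goal(-120,-4,29)
fs={}
for n in ["side","wrist"]:
    fs[n]=ctrl.grab_frame(n); save(fs[n],n+"2")
pickle.dump(fs,open("f2.pkl","wb"))
a=fs["side"]["pixels"][90:300,220:450]; cv2.imwrite("pics/si2.png",cv2.resize(a[:,:,::-1],(657,600),interpolation=3))
E
```

```text
t 2.88 shift [  4.4   1.7 150.1] twist -0.32 F [ 0.   0.3 -0.4] w 0.0851 j [-0.18  0.25 -0.17  1.15 -0.    0.1 ]
tcp vise [-124.3   -2.8  179.1] zaxis [-0.003  0.    -1.   ]
```

View pics/wrist2.png

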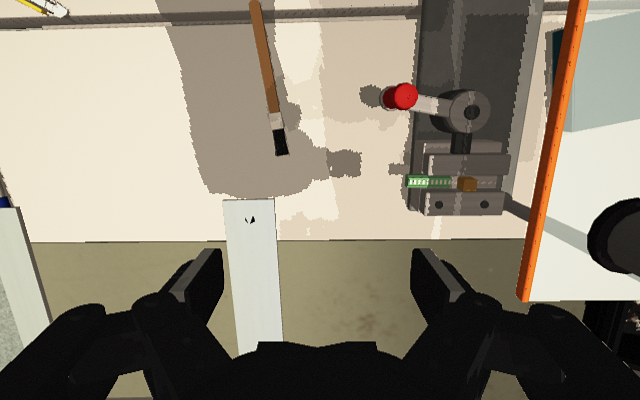

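View pics/si2.png

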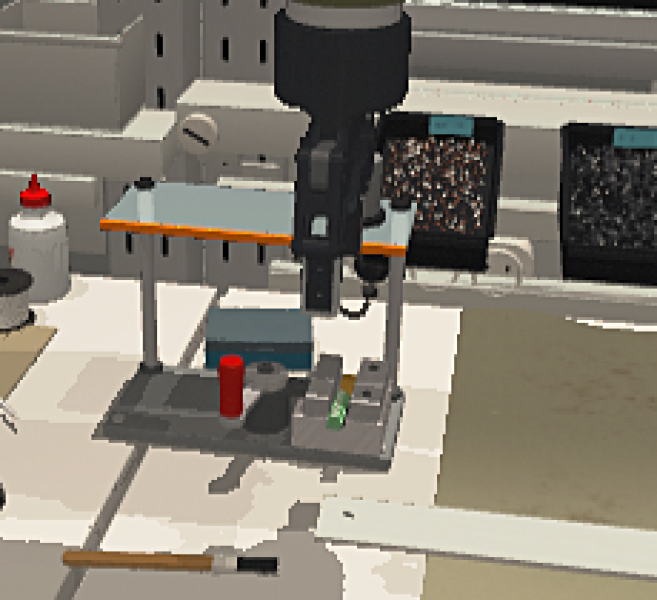

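```bash
python3 - <<'E'
from go import *
fs=pickle.load(open("f2.pkl","rb")); f=fs["wrist"]
a=cv2.resize(f["pixels"][70:230,370:570,::-1],None,fx=4,fy=3.75*4/3.75,interpolation=cv2.INTER_CUBIC)[:600]
cv2.imwrite("pics/w2.png",a)
V=[(-30,34,40),(-30,-32,40),(-30,7.5,56),(-30,-7.5,56),(3,0,40),(0,60,46),(-30,-40,12),(75,-40,12)]
b=a.copy()
for v,q in zip(V,proj(f,T(p,V))):
    c=((q-[370,70])*4).astype(int); print(v,c); cv2.circle(b,tuple(map(int,c)),4,(255,0,255),1)
cv2.imwrite("pics/w2o.png",b)
E
```

```text
(-30, 34, 40) [204 301]
(-30, -32, 40) [182 582]
(-30, 7.5, 56) [218 433]
(-30, -7.5, 56) [212 500]
(3, 0, 40) [336 449]
(0, 60, 46) [364 179]
(-30, -40, 12) [147 576]
(75, -40, 12) [552 572]
```

View pics/w2o.png

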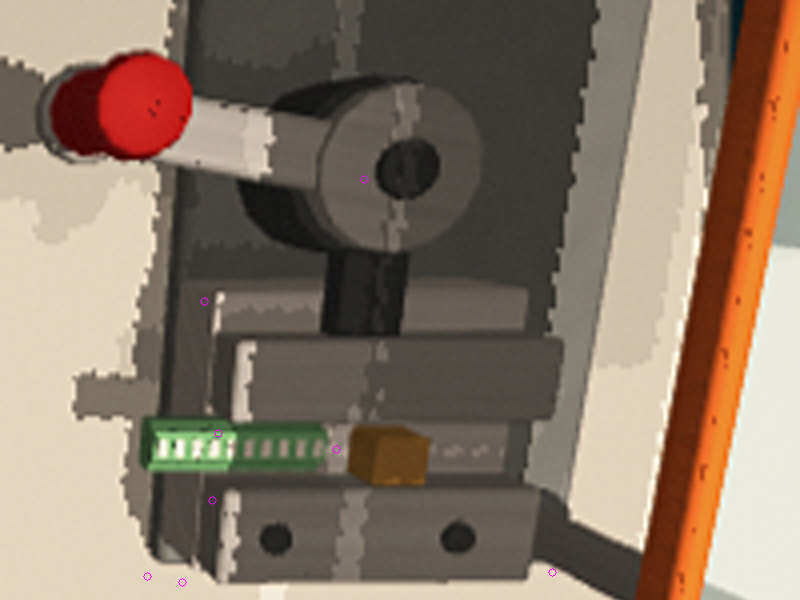

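```bash
cat > fit2.py <<'E'
from go import *
f2=pickle.load(open("f2.pkl","rb"))
W=[((0,60,46),(400,166)),((-30,-7.5,56),(240,488)),((-30,7.5,56),(257,420)),((40,-7.5,56),(540,486)),((40,7.5,56),(557,418)),((-30,34,40),(225,290)),((40,34,40),(528,287)),((3,0,51),(372,440))]
V=np.array([a for a,b in W],float);U=np.array([b for a,b in W])/4.+[370,70]
rw=lambda p:(proj(f2["wrist"],T(p,V))-U).ravel()
a=least_squares(rw,p,loss="soft_l1").x; print(a,np.degrees(a[2]));print(rw(a).reshape(-1,2).round(1).tolist()); print("sidescene",res(a).reshape(-1,2).round(1).tolist())
b=least_squares(lambda p:np.r_[rw(p),res(p)],p,loss="soft_l1").x; print(b,np.degrees(b[2]));print(rw(b).reshape(-1,2).round(1).tolist());print(res(b).reshape(-1,2).round(1).tolist())
E
python3 fit2.py
```

```text
[0.55804356 0.110721   1.28241074] 73.47672299579096
[[-3.4, 0.0], [-2.5, -0.5], [-5.1, -0.3], [2.5, 0.2], [1.1, 0.3], [-0.3, -0.7], [2.7, 0.1], [0.8, 2.0]]
sidescene [[-1.4, -0.5], [-2.2, 0.1], [-2.0, -1.1], [-1.5, -1.3], [-1.2, -0.1], [-0.9, -1.2], [-2.0, -2.6], [-1.8, -2.1], [-1.5, -2.5], [-2.3, 1.4], [-1.3, -1.1], [-4.7, -0.6], [-2.8, -0.3], [-2.4, -3.1], [-4.2, -0.9], [-2.5, -1.7]]
[0.55821573 0.10999655 1.30237848] 74.62079007582496
[[-5.7, 0.5], [-3.1, 0.6], [-6.1, 0.8], [2.0, -0.3], [0.3, -0.2], [-1.9, 0.4], [1.3, -0.3], [-0.0, 2.3]]
[[-1.7, 0.3], [-1.9, 0.1], [-1.6, -1.1], [-1.9, -0.5], [-0.8, -0.1], [-0.5, -1.2], [-2.2, -1.6], [-1.4, -1.8], [-1.0, -2.4], [0.3, 1.0], [-1.4, -1.3], [-1.9, -0.4], [-2.9, 0.0], [-0.1, -3.8], [-1.7, -0.7], [-0.3, -2.3]]
```

```bash
python3 - <<'E'
from go import *
fs=pickle.load(open("f2.pkl","rb")); f=fs["wrist"]
a=f["pixels"][130:220,400:515,::-1].astype(float); a=np.clip((a/255)**.6*255,0,255).astype(np.uint8)
a=cv2.resize(a,None,fx=6.5,fy=6.5,interpolation=cv2.INTER_CUBIC)
cv2.imwrite("pics/w2z.png",a)
E
```

```text
(no output)
```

View pics/w2z.png

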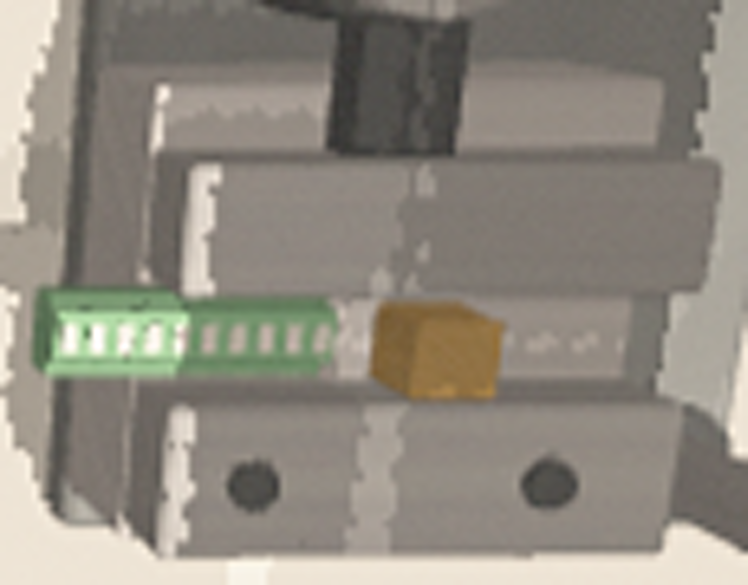

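```bash
cat > fit3.py <<'E'
from go import *
f2=pickle.load(open("f2.pkl","rb"))
W=[((-30,-7.5,56),(170,400)),((-30,7.5,56),(183,294)),((40,-7.5,56),(678,398)),((40,7.5,56),(703,290)),((-30,34,40),(155,84)),((40,34,40),(662,80)),((-30,-32,40),(122,530)),((-30,-32,56),(157,553)),((40,-32,56),(660,550))]
V=np.array([a for a,b in W],float);U=np.array([b for a,b in W])/6.5+[400,130]
rw=lambda p:(proj(f2["wrist"],T(p,V))-U).ravel()
a=least_squares(rw,p,loss="soft_l1").x; print(a,np.degrees(a[2]));print(rw(a).reshape(-1,2).round(1).tolist()); print("sidescene",res(a).reshape(-1,2).round(1).tolist())
b=least_squares(lambda p:np.r_[rw(p),.5*res(p)],p,loss="soft_l1").x; print(b,np.degrees(b[2]));print(rw(b).reshape(-1,2).round(1).tolist());print(res(b).reshape(-1,2).round(1).tolist())
for z in(46,55,60,65): print(z,(proj(f2["wrist"],T(a,(0,60,z)))-[370,70])*4)
for t in np.arange(0,.35,.05): print(t.round(2),((proj(f2["wrist"],T(a,(-65*np.cos(t),60+65*np.sin(t),99)))-[370,70])*4).round())
print("block front",[(x,((proj(f2["wrist"],T(a,(x,y,51)))-[400,130])*6.5).round()) for x in(-40,-42,-44) for y in (-7.5,4.5)])
np.save("p.npy",a)
E
python3 fit3.py
```

```text
[0.55744785 0.10928665 1.29134422] 73.98857396943201
[[-0.3, 0.1], [-0.8, -0.4], [1.6, -0.2], [0.5, -0.4], [-0.0, -1.0], [0.9, -1.0], [-0.8, 1.0], [-0.7, 3.1], [0.2, 3.0]]
sidescene [[-1.9, 0.1], [-2.3, 0.4], [-2.1, -0.8], [-2.1, -0.7], [-1.3, 0.2], [-1.0, -0.9], [-2.4, -1.9], [-1.9, -1.7], [-1.5, -2.1], [-0.3, 1.3], [-0.7, -1.2], [-2.6, -0.4], [-2.2, -0.1], [-0.6, -3.3], [-2.3, -0.7], [-0.8, -1.9]]
[0.557588   0.10915544 1.29717321] 74.32255020278751
[[-0.4, 0.5], [-1.0, -0.0], [1.6, -0.2], [0.3, -0.5], [-0.4, -0.6], [0.6, -1.1], [-0.7, 1.3], [-0.6, 3.4], [0.3, 2.9]]
[[-1.9, 0.3], [-2.2, 0.3], [-1.9, -0.8], [-2.1, -0.5], [-1.1, 0.2], [-0.8, -0.9], [-2.4, -1.6], [-1.7, -1.6], [-1.4, -2.1], [0.4, 1.1], [-0.8, -1.2], [-1.9, -0.4], [-2.3, -0.0], [-0.0, -3.6], [-1.7, -0.7], [-0.2, -2.1]]
46 [[376.60318052 165.24315812]]
55 [[396.36239445 165.50680535]]
60 [[407.92195628 165.66104461]]
65 [[419.92790281 165.82123998]]
0.0 [[136. 170.]]
0.05 [[138. 150.]]
0.1 [[141. 131.]]
0.15 [[145. 111.]]
0.2 [[149.  91.]]
0.25 [[155.  71.]]
0.3 [[161.  51.]]
block front [(-40, array([[ 83., 392.]])), (-40, array([[ 89., 306.]])), (-42, array([[ 68., 392.]])), (-42, array([[ 74., 306.]])), (-44, array([[ 53., 392.]])), (-44, array([[ 60., 306.]]))]
```

```bash
python3 -c "
from go import *
goal(-118,-1,30)"
```

```text
t 2.98 shift [  7.9  -5.8 151.1] twist -0.5 F [ 0.5  0.7 -0.5] w 0.0848 j [-0.18  0.25 -0.17  1.16 -0.    0.11]
tcp vise [-125.9   -6.9  181.1] zaxis [-0.001 -0.    -1.   ]
```

Call:
arm_command --series '[{"gripper": 85, "x": 1, "y": -1, "z": 20, "twist": 0}, {"gripper": 85, "x": 3, "y": -3, "z": 45, "twist": 0}, {"gripper": 85, "x": 5, "y": -6, "z": 70, "twist": 0}, {"gripper": 85, "x": 8, "y": -6, "z": 95, "twist": 0}, {"gripper": 85, "x": 8, "y": -6, "z": 118, "twist": 0}, {"gripper": 85, "x": 8, "y": -6, "z": 138, "twist": 0}, {"gripper": 85, "x": 8, "y": -6, "z": 151, "twist": 0}, {"gripper": 85, "x": 8, "y": -6, "z": 151, "twist": 0}]'

```text
clock: 3.65
tool_pos: [0.5244, -0.0035, 0.0283]
tcp_rot: [-0.001, 0.801, 0.599, -0.001]
ft_force: [-0.8, 0.2, -0.1]
width: 0.0848
```

```bash
cat > look.py <<'E'
import sys
from go import *
n=sys.argv[1]; tag=sys.argv[2]
x0,y0,x1,y1=map(int,sys.argv[3:7]); k=float(sys.argv[7])
f=ctrl.grab_frame(n); pickle.dump(f,open(tag+".pkl","wb"))
a=np.clip((f["pixels"][y0:y1,x0:x1,::-1]/255.)**.7*255,0,255).astype(np.uint8)
cv2.imwrite("pics/"+tag+".png",cv2.resize(a,None,fx=k,fy=k,interpolation=cv2.INTER_CUBIC))
E
python3 -c "
from go import *
goal(-100,-1,30)"
python3 look.py side s3 230 120 400 290 3.5
python3 look.py wrist w3 0 0 640 400 1.2
```

```text
t 3.65 shift [17.5  1.5 -1.8] twist -0.39 F [-0.8  0.2 -0.1] w 0.0848 j [-0.16  0.37 -0.4   0.8  -0.    0.13]
tcp vise [-117.5    0.7   28.3] zaxis [-0.004  0.    -1.   ]
```

View pics/s3.png

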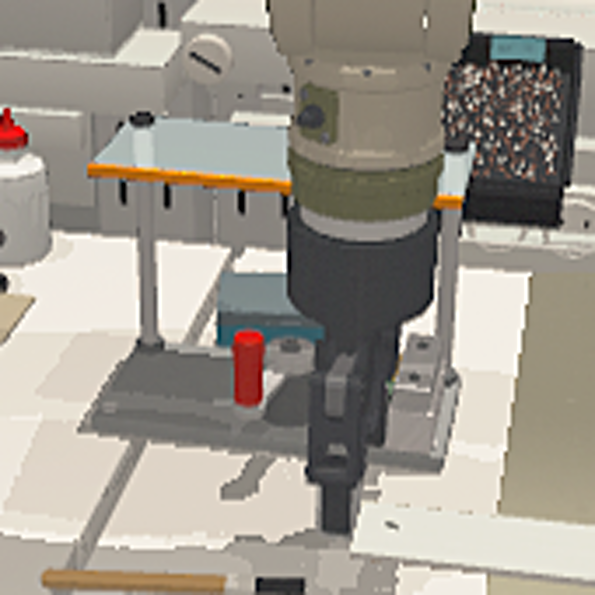

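View pics/w3.png

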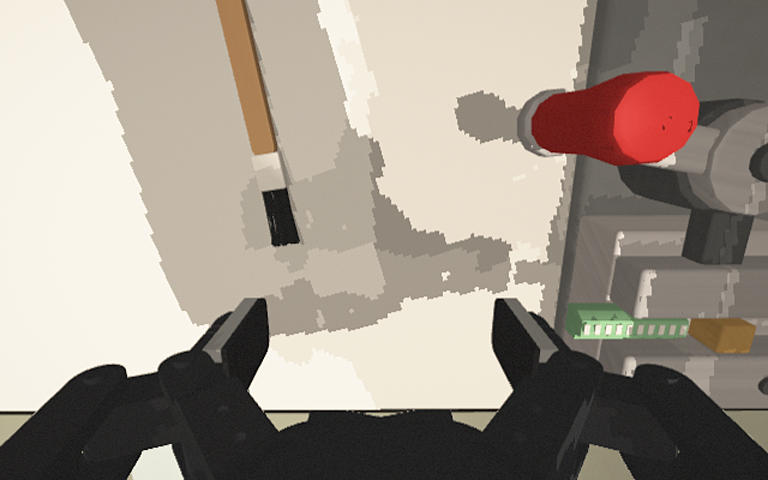

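Call:
arm_command --series '[{"gripper": 85, "x": 4, "y": 0, "z": -1.5, "twist": 0}, {"gripper": 85, "x": 8, "y": 0, "z": -1.5, "twist": 0}, {"gripper": 85, "x": 12, "y": 0, "z": -1.5, "twist": 0}, {"gripper": 85, "x": 14, "y": 0, "z": -1.5, "twist": 0}, {"gripper": 85, "x": 15.5, "y": 0, "z": -1.5, "twist": 0}, {"gripper": 85, "x": 17, "y": 0, "z": -1.5, "twist": 0}, {"gripper": 85, "x": 18.5, "y": 0, "z": -1.5, "twist": 0}, {"gripper": 85, "x": 18.5, "y": 0, "z": -1.5, "twist": 0}]'

```text
clock: 4.42
tool_pos: [0.531, 0.015, 0.0318]
tcp_rot: [0.0, 0.799, 0.601, -0.0]
ft_force: [-0.7, 0.3, 0.3]
width: 0.0847
```

```bash
python3 -c "
from go import *
goal(-92,-1,30)"
python3 look.py wrist w4 400 180 640 330 3.3
```

```text
t 4.42 shift [5.9 0.4 1.8] twist -0.14 F [-0.7  0.3  0.3] w 0.0847 j [-0.12  0.38 -0.39  0.81 -0.    0.16]
tcp vise [-97.9  -0.6  31.8] zaxis [ 0. -0. -1.]
```

View pics/w4.png

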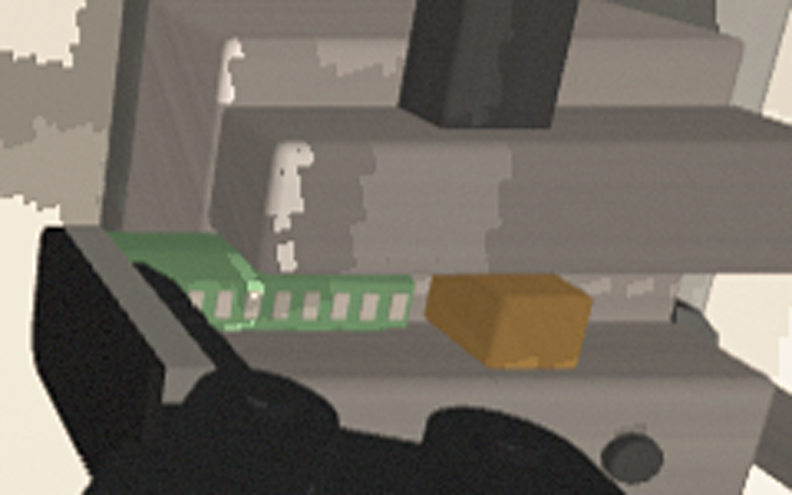

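Call:
arm_command --series '[{"gripper": 85, "x": 0.5, "y": 0, "z": 0, "twist": 0}, {"gripper": 85, "x": 1, "y": 0, "z": 0, "twist": 0}, {"gripper": 85, "x": 1.5, "y": 0, "z": 0, "twist": 0}, {"gripper": 85, "x": 2, "y": 0, "z": 0, "twist": 0}, {"gripper": 85, "x": 2.5, "y": 0, "z": 0, "twist": 0}, {"gripper": 85, "x": 3, "y": 0, "z": 0, "twist": 0}]'

```text
clock: 4.97
tool_pos: [0.5318, 0.0176, 0.0318]
tcp_rot: [0.0, 0.8, 0.601, -0.0]
ft_force: [-0.2, 0.5, 0.8]
width: 0.0849
```

```bash
python3 -c "
from go import *
goal(-92,-1,30)"
python3 look.py wrist w5 400 180 640 330 3.3
```

```text
t 4.97 shift [3.2 0.3 1.8] twist -0.16 F [-0.2  0.5  0.8] w 0.0849 j [-0.12  0.38 -0.38  0.81 -0.    0.16]
tcp vise [-95.2  -0.7  31.8] zaxis [-0. -0. -1.]
```

View pics/w5.png

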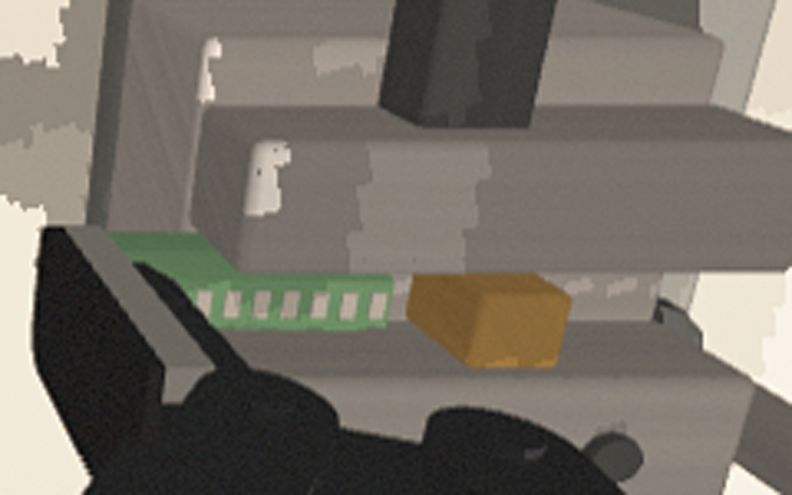

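Call:
arm_command --series '[{"gripper": 85, "x": 0.6, "y": 0, "z": 0, "twist": 0}, {"gripper": 85, "x": 1.2, "y": 0, "z": 0, "twist": 0}, {"gripper": 85, "x": 1.8, "y": 0, "z": 0, "twist": 0}, {"gripper": 85, "x": 2.4, "y": 0, "z": 0, "twist": 0}, {"gripper": 85, "x": 3, "y": 0, "z": 0, "twist": 0}, {"gripper": 85, "x": 3.6, "y": 0, "z": 0, "twist": 0}, {"gripper": 85, "x": 4.2, "y": 0, "z": 0, "twist": 0}, {"gripper": 85, "x": 4.8, "y": 0, "z": 0, "twist": 0}]'

```text
clock: 5.68
tool_pos: [0.5332, 0.0222, 0.0318]
tcp_rot: [0.0, 0.8, 0.601, -0.0]
ft_force: [0.1, -0.4, 0.5]
width: 0.0849
```

```bash
python3 -c "
from go import *
goal(-92,-1,30)"
python3 look.py wrist w6 400 180 640 330 3.3
```

```text
t 5.68 shift [-1.6  0.3  1.8] twist -0.16 F [ 0.1 -0.4  0.5] w 0.0849 j [-0.11  0.38 -0.38  0.81 -0.    0.17]
tcp vise [-90.4  -0.7  31.8] zaxis [ 0. -0. -1.]
```

View pics/w6.png

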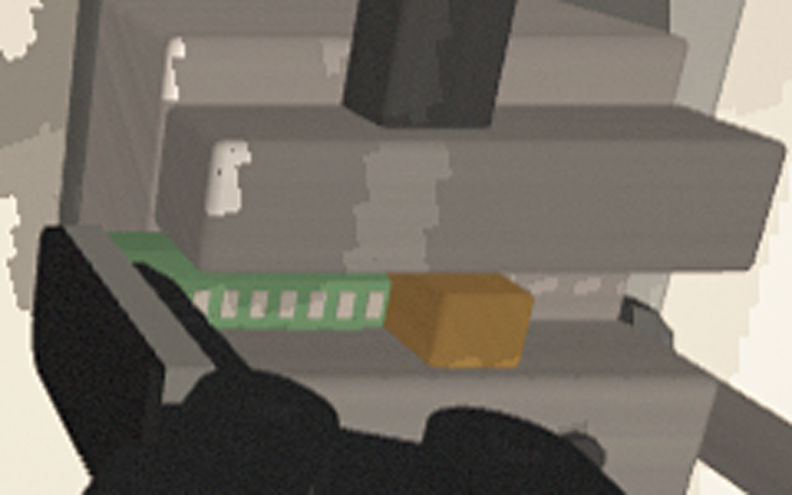

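Call:
arm_command --series '[{"gripper": 85, "x": 0.5, "y": 0, "z": 1, "twist": 0}, {"gripper": 85, "x": 1, "y": 0, "z": 2, "twist": 0}, {"gripper": 85, "x": 1.5, "y": 0, "z": 2, "twist": 0}, {"gripper": 85, "x": 2, "y": 0, "z": 2, "twist": 0}, {"gripper": 85, "x": 2.5, "y": 0, "z": 2, "twist": 0}, {"gripper": 85, "x": 3, "y": 0, "z": 2, "twist": 0}, {"gripper": 85, "x": 3.3, "y": 0, "z": 2, "twist": 0}, {"gripper": 85, "x": 3.5, "y": 0, "z": 2, "twist": 0}]'

```text
clock: 6.4
tool_pos: [0.5351, 0.0242, 0.0313]
tcp_rot: [0.002, 0.8, 0.6, 0.0]
ft_force: [-3.4, -5.4, 11.7]
width: 0.0852
```

```bash
python3 -c "
from go import *
goal(-92,-1,30)"
python3 look.py wrist w7 400 180 640 330 3.3
```

```text
t 6.4 shift [-4.1 -0.9  1.3] twist -0.21 F [-3.4 -5.4 11.7] w 0.0852 j [-0.1   0.38 -0.38  0.81 -0.    0.18]
tcp vise [-87.9  -2.   31.3] zaxis [ 0.002 -0.003 -1.   ]
```

View pics/w7.png

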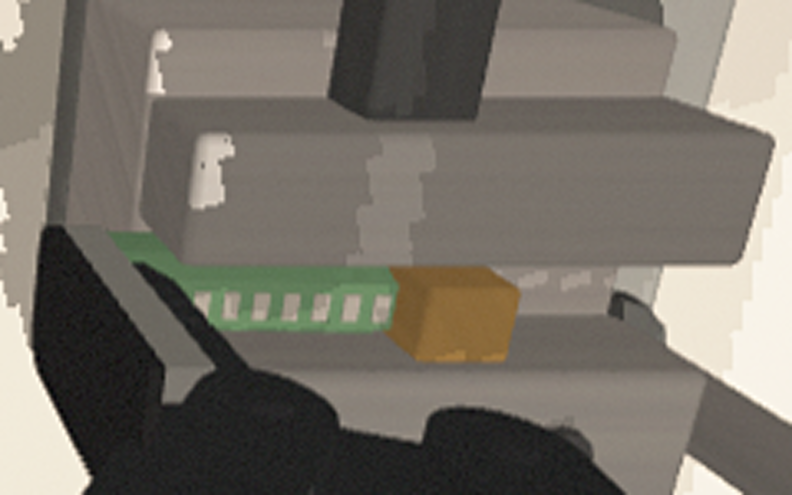

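```bash
python3 - <<'E'
from go import *
def inv(f,u,v,z):
    P=atz(f,u,v,z); c,s=np.cos(p[2]),np.sin(p[2]); e=P-[p[0],p[1],0]; return (np.array([c*e[0]+s*e[1],-s*e[0]+c*e[1]])*1000).round(1)
f2=pickle.load(open("f2.pkl","rb"))["wrist"]
print("w2 block end, front, stopbase",inv(f2,400+335/6.5,130+340/6.5,51),inv(f2,400+50/6.5,130+340/6.5,51),inv(f2,400+372/6.5,130+350/6.5,40))
for n,e,ie,jc in(("w4",(412,300),(428,300),(262,272)),("w5",(391,300),(408,300),(240,270)),("w6",(389,300),(386,300),(205,270)),("w7",(397,300),(390,300),(184,265))):
    f=pickle.load(open(n+".pkl","rb")); g=lambda q,z:inv(f,400+q[0]/3.3,180+q[1]/3.3,z)
    print(n,"end",g(e,51),"stop base",g(ie,40),"jaw corner(-30,7.5)",g(jc,56),"tip",g((165,370),42),g((45,230),42))
E
```

```text
w2 block end, front, stopbase [-22226.5  11774.9] [-15020.4  11721. ] [-18184.4   9441.3]
w4 end [-37359.5  28094.3] stop base [-29975.2  22030.4] jaw corner(-30,7.5) [-31831.4  28991.1] tip [-20133.5  26651.5] [-14099.4  19690.2]
w5 end [-36201.5  28106.3] stop base [-29109.7  22040.1] jaw corner(-30,7.5) [-30495.2  28870.7] tip [-20117.2  26660.2] [-14086.   19696.6]
w6 end [-36090.1  28111.4] stop base [-28171.   22041.8] jaw corner(-30,7.5) [-28424.6  28871.8] tip [-20114.1  26665.9] [-14081.8  19701.9]
w7 end [-36417.7  28288.4] stop base [-28257.4  22180. ] jaw corner(-30,7.5) [-27035.6  28732.7] tip [-20032.9  26819.3] [-13998.8  19839.7]
```

```bash
cat > inv.py <<'E'
from go import *
def inv(f,u,v,z):
    P=atz(f,u,v,z/1000); c,s=np.cos(p[2]),np.sin(p[2]); e=P-[p[0],p[1],0]; return (np.array([c*e[0]+s*e[1],-s*e[0]+c*e[1]])*1000).round(1)
E
python3 - <<'E'
from inv import *
f2=pickle.load(open("f2.pkl","rb"))["wrist"]
print("w2 block end, front, stopbase",inv(f2,400+335/6.5,130+340/6.5,51),inv(f2,400+50/6.5,130+340/6.5,51),inv(f2,400+372/6.5,130+350/6.5,40))
for n,e,ie,jc in(("w4",(412,300),(428,300),(262,272)),("w5",(391,300),(408,300),(240,270)),("w6",(389,300),(386,300),(205,270)),("w7",(397,300),(390,300),(184,265))):
    f=pickle.load(open(n+".pkl","rb")); g=lambda q,z:inv(f,400+q[0]/3.3,180+q[1]/3.3,z)
    print(n,"end",g(e,51),"stop base",g(ie,40),"jaw corner(-30,7.5)",g(jc,56),"tip",g((165,370),42),g((45,230),42))
E
```

```text
w2 block end, front, stopbase [-6.2 -0.4] [-45.   -0.2] [ 4.  -4.5]
w4 end [-6.4  0.4] stop base [ 3.9 -5.7] jaw corner(-30,7.5) [-29.7   7.1] tip [-33.6 -15.8] [-52.8   6.4]
w5 end [-6.5  0.3] stop base [ 3.7 -5.8] jaw corner(-30,7.5) [-29.8   7.3] tip [-30.9 -15.9] [-50.1   6.2]
w6 end [-1.9  0.2] stop base [ 5.5 -5.9] jaw corner(-30,7.5) [-29.3   7.2] tip [-26. -16.] [-45.2   6.2]
w7 end [ 1.2 -0.7] stop base [ 8.  -6.8] jaw corner(-30,7.5) [-29.9   7. ] tip [-23.9 -16.9] [-43.    5.2]
```

Call:
arm_command --series '[{"gripper": 85, "x": -5, "y": 0, "z": -2, "twist": 0}, {"gripper": 85, "x": -14, "y": 0, "z": -3, "twist": 0}, {"gripper": 85, "x": -18, "y": 4, "z": -3, "twist": -7}, {"gripper": 85, "x": -18, "y": 8, "z": -3, "twist": -14}, {"gripper": 85, "x": -18, "y": 12, "z": -3, "twist": -21}, {"gripper": 85, "x": -18, "y": 16, "z": -3, "twist": -28}, {"gripper": 85, "x": -18, "y": 21, "z": -3, "twist": -35}, {"gripper": 85, "x": -18, "y": 23, "z": -3, "twist": -40}]'

```text
clock: 7.12
tool_pos: [0.5513, 0.0013, 0.0323]
tcp_rot: [-0.0, 0.544, 0.839, -0.0]
ft_force: [-0.0, 0.7, 0.0]
width: 0.085
```

```bash
python3 -c "
from go import *
goal(-93,-24,30)"
python3 look.py wrist w8 0 0 640 400 1.2;python3 look.py side s8 230 120 400 290 3.5
```

```text
t 7.12 shift [9.5 8.1 2.3] twist 40.15 F [-0.   0.7  0. ] w 0.085 j [-0.14  0.41 -0.33  0.83  0.   -0.56]
tcp vise [-105.5  -23.9   32.3] zaxis [-0.  0. -1.]
```

View pics/w8.png

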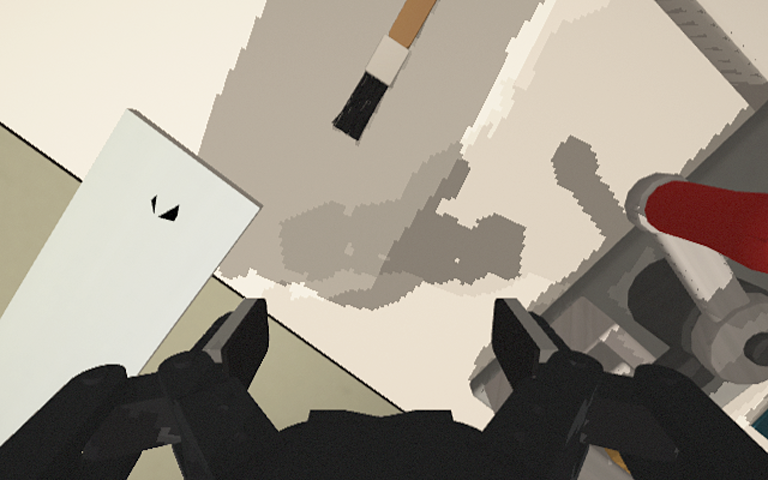

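View pics/s8.png

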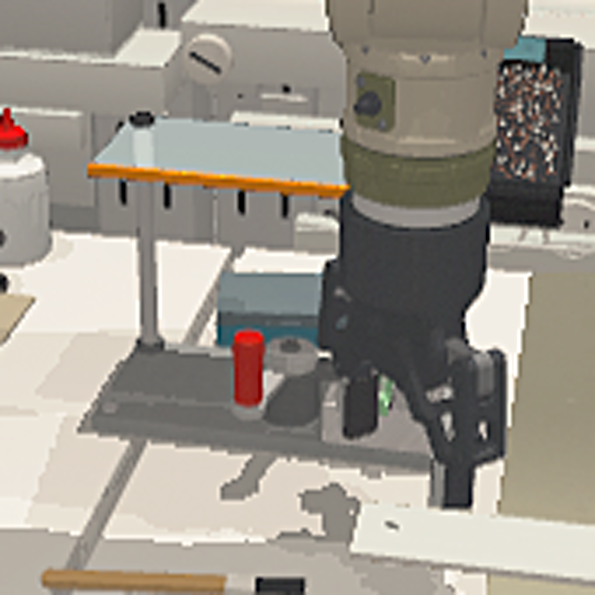

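Call:
arm_command --series '[{"gripper": 85, "x": 3, "y": 2.5, "z": 1, "twist": 0}, {"gripper": 85, "x": 6, "y": 5, "z": 1, "twist": 0}, {"gripper": 85, "x": 9, "y": 7.5, "z": 1, "twist": 0}, {"gripper": 85, "x": 12, "y": 10, "z": 1, "twist": 0}, {"gripper": 85, "x": 13, "y": 11, "z": 1, "twist": 0}, {"gripper": 85, "x": 14, "y": 11.7, "z": 1, "twist": 0}, {"gripper": 85, "x": 15, "y": 12.6, "z": 1, "twist": 0}, {"gripper": 85, "x": 16, "y": 13.4, "z": 1, "twist": 0}]'

```text
clock: 7.88
tool_pos: [0.557, 0.0221, 0.0318]
tcp_rot: [0.0, 0.546, 0.838, -0.0]
ft_force: [-0.4, -0.1, -0.2]
width: 0.085
```

```bash
python3 -c "
from go import *
goal(-81,-24,30)"
python3 look.py side s9 290 190 370 270 7;python3 look.py wrist w9 0 0 640 400 1.2;
```

```text
t 7.88 shift [2.  2.1 1.8] twist 39.84 F [-0.4 -0.1 -0.2] w 0.085 j [-0.1   0.42 -0.32  0.83 -0.   -0.52]
tcp vise [-83.9 -23.6  31.8] zaxis [ 0. -0. -1.]
```

View pics/s9.png

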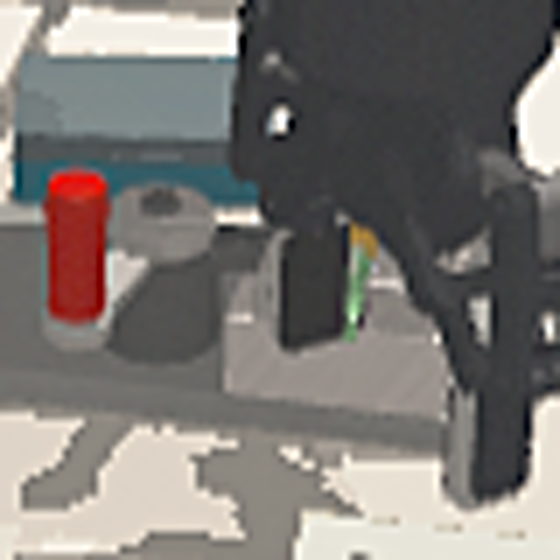

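View pics/w9.png

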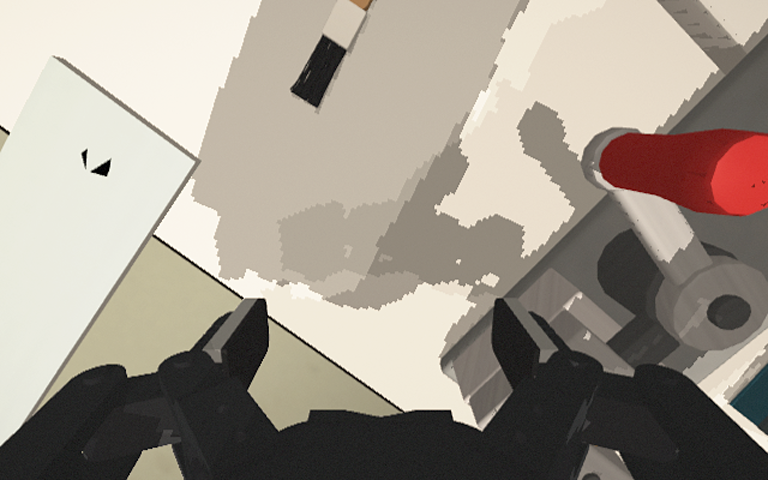

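Call:
arm_command --series '[{"gripper": 85, "x": 0.4, "y": 0.33, "z": 0, "twist": 0}, {"gripper": 85, "x": 0.8, "y": 0.66, "z": 0, "twist": 0}, {"gripper": 85, "x": 1.2, "y": 1, "z": 0, "twist": 0}, {"gripper": 85, "x": 1.6, "y": 1.3, "z": 0, "twist": 0}, {"gripper": 85, "x": 2, "y": 1.7, "z": 0, "twist": 0}, {"gripper": 85, "x": 2.4, "y": 2, "z": 0, "twist": 0}]'

```text
clock: 8.48
tool_pos: [0.5579, 0.0249, 0.0318]
tcp_rot: [0.0, 0.546, 0.838, -0.0]
ft_force: [0.2, -0.9, -0.2]
width: 0.085
```

```bash
python3 -c "
from go import *
goal(-81,-24,30)"
python3 look.py side s10 290 190 370 270 7
```

```text
t 8.48 shift [-0.2  0.2  1.8] twist 39.84 F [ 0.2 -0.9 -0.2] w 0.085 j [-0.1   0.42 -0.32  0.83 -0.   -0.51]
tcp vise [-81.  -23.7  31.8] zaxis [ 0. -0. -1.]
```

View pics/s10.png

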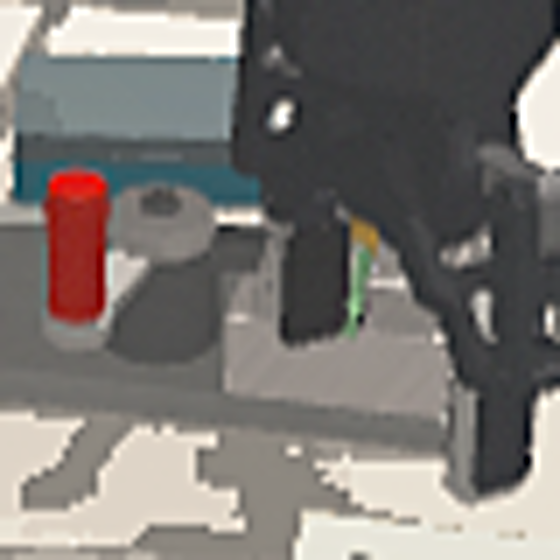

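Call:
arm_command --series '[{"gripper": 85, "x": 0.4, "y": 0.33, "z": 0, "twist": 0}, {"gripper": 85, "x": 0.8, "y": 0.66, "z": 0, "twist": 0}, {"gripper": 85, "x": 1.2, "y": 1, "z": 0, "twist": 0}, {"gripper": 85, "x": 1.6, "y": 1.3, "z": 0, "twist": 0}, {"gripper": 85, "x": 1.6, "y": 1.3, "z": 0, "twist": 0}]'

```text
clock: 8.95
tool_pos: [0.5581, 0.026, 0.0318]
tcp_rot: [0.0, 0.546, 0.838, -0.001]
ft_force: [-2.6, -5.7, 0.3]
width: 0.085
```

```bash
python3 -c "
from go import *
goal(-81,-24,30)"
python3 look.py side s11 290 190 370 270 7
```

```text
t 8.95 shift [-1.1 -0.4  1.8] twist 39.82 F [-2.6 -5.7  0.3] w 0.085 j [-0.1   0.42 -0.31  0.84 -0.   -0.51]
tcp vise [-79.9 -23.6  31.8] zaxis [-0.001 -0.002 -1.   ]
```

View pics/s11.png

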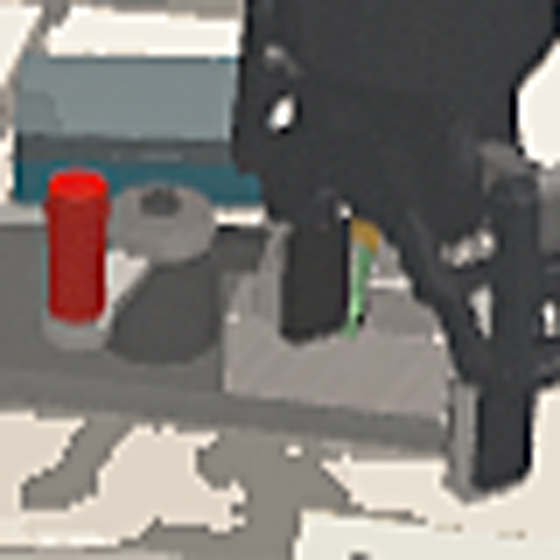

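Call:
arm_command --series '[{"gripper": 85, "x": -6, "y": -5, "z": 0, "twist": 0}, {"gripper": 85, "x": -13, "y": -11, "z": 0, "twist": 0}, {"gripper": 85, "x": -20, "y": -17, "z": -10, "twist": 7}, {"gripper": 85, "x": -20, "y": -24, "z": -25, "twist": 14}, {"gripper": 85, "x": -20, "y": -32, "z": -40, "twist": 21}, {"gripper": 85, "x": -20, "y": -40, "z": -55, "twist": 28}, {"gripper": 85, "x": -19, "y": -47, "z": -70, "twist": 35}, {"gripper": 85, "x": -19, "y": -47, "z": -80, "twist": 40}]'

```text
clock: 9.67
tool_pos: [0.5221, -0.0101, 0.1131]
tcp_rot: [-0.0, 0.802, 0.598, 0.0]
ft_force: [0.4, -0.1, 0.6]
width: 0.0848
```

```bash
python3 -c "
from go import *
goal(-120,-4,110)"
python3 look.py wrist w12 390 80 600 250 3.5
```

```text
t 9.67 shift [4.6 5.  3.1] twist -0.54 F [ 0.4 -0.1  0.6] w 0.0848 j [-0.17  0.28 -0.3   0.99  0.    0.12]
tcp vise [-124.5    1.1  113.1] zaxis [ 0.  0. -1.]
```

View pics/w12.png

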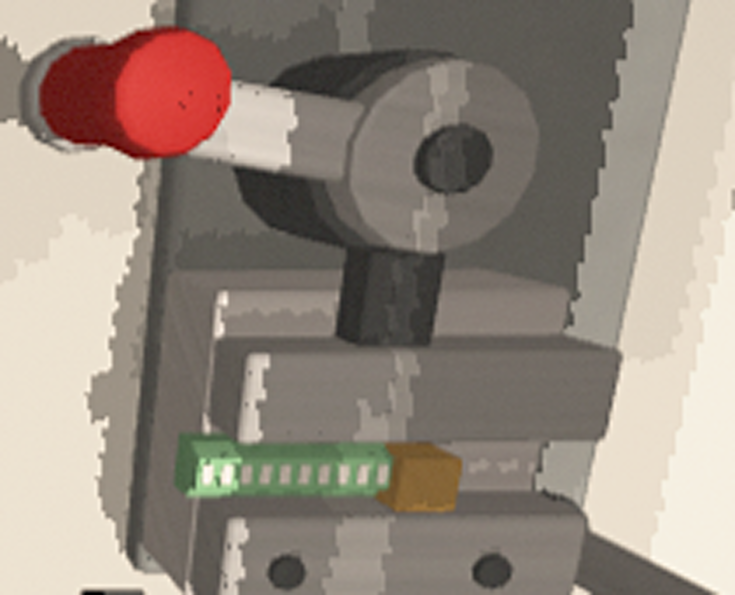

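```bash
python3 - <<'E'
from inv import *
f=pickle.load(open("w12.pkl","rb")); g=lambda a,b,z:inv(f,390+a/3.5,80+b/3.5,z)
print("end",g(389,472,51),"front top",g(198,480,51),"front bottom",g(180,470,40),"jaw",g(238,443,56),g(224,516,56),"knobtop",g(174,92,99),"hub",g(443,152,55), "base front of bed",g(205,430,40))
k=g(174,92,99); print("theta",np.arctan2(k[1]-60,-k[0]),np.hypot(k[0],k[1]-60))
E
```

```text
end [ 2.8 -0.9] front top [-34.5  -2.2] front bottom [-33.7  -3.9] jaw [-29.8   6.9] [-30.9  -7.9] knobtop [-64.4  70.9] hub [ 0.9 60.4] base front of bed [-29.4   4.7]
theta 0.16766566177974734 65.31592455136803
```

Call:
arm_command --series '[{"gripper": 85, "x": 4, "y": -10, "z": 10, "twist": -0.5}, {"gripper": 85, "x": 8, "y": -20, "z": 22, "twist": -0.5}, {"gripper": 85, "x": 11.5, "y": -30, "z": 36, "twist": -0.5}, {"gripper": 85, "x": 11.5, "y": -35, "z": 50, "twist": -0.5}, {"gripper": 85, "x": 11.5, "y": -37, "z": 60, "twist": -0.5}, {"gripper": 85, "x": 11.5, "y": -38, "z": 65, "twist": -0.5}, {"gripper": 85, "x": 11.5, "y": -39, "z": 65, "twist": -0.5}]'

```text
clock: 10.3
tool_pos: [0.4878, 0.0124, 0.0455]
tcp_rot: [-0.001, 0.797, 0.605, -0.001]
ft_force: [0.4, -0.4, 0.0]
width: 0.085
```

```bash
python3 -c "
from go import *
goal(-113,48,48)"
python3 look.py wrist w13 0 0 640 400 1.2;python3 look.py side s13 230 120 400 290 3.5
```

```text
t 10.3 shift [-0.6 -7.7 -2.5] twist 0.41 F [ 0.4 -0.4  0. ] w 0.085 j [-0.14  0.29 -0.48  0.81  0.    0.13]
tcp vise [-112.3   40.3   45.5] zaxis [-0.002  0.001 -1.   ]
```

View pics/w13.png

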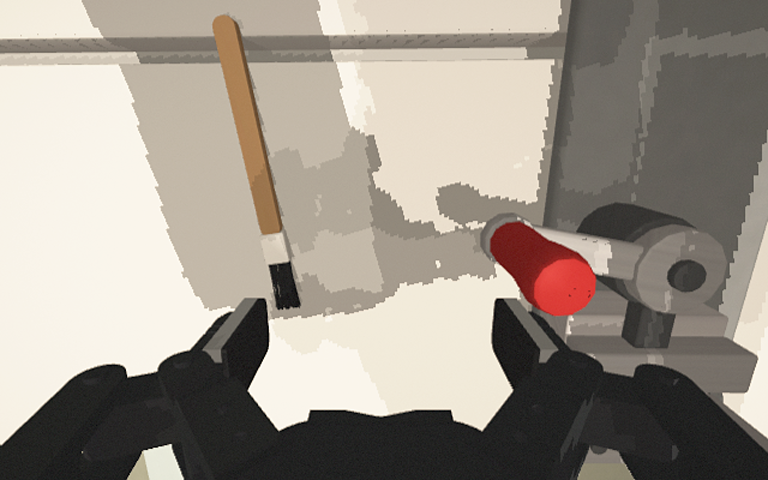

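View pics/s13.png

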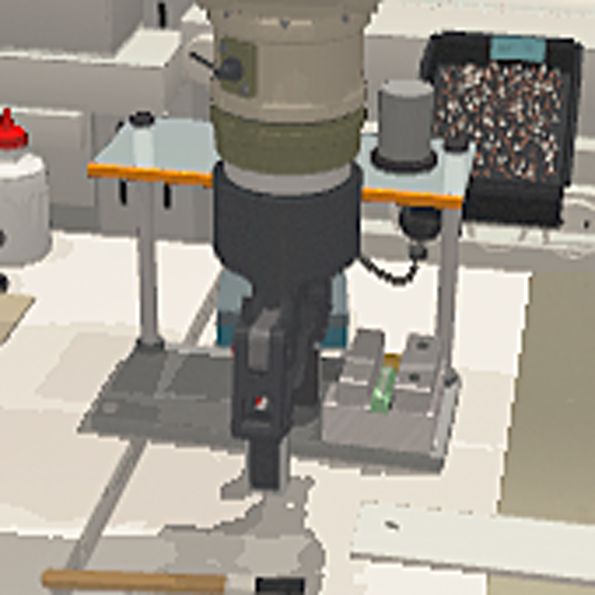

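Call:
arm_command --series '[{"gripper": 85, "x": 0, "y": -5, "z": 0, "twist": 0.4}, {"gripper": 85, "x": 0, "y": -9, "z": 0, "twist": 0.4}, {"gripper": 85, "x": 0.5, "y": -12, "z": 0, "twist": 0.4}, {"gripper": 85, "x": 1, "y": -15, "z": 0, "twist": 0.4}, {"gripper": 85, "x": 1.5, "y": -18, "z": 0, "twist": 0.4}, {"gripper": 85, "x": 2.3, "y": -21, "z": 0, "twist": 0.4}, {"gripper": 85, "x": 3, "y": -24, "z": 0, "twist": 0.4}]'

```text
clock: 10.98
tool_pos: [0.4694, 0.0202, 0.0479]
tcp_rot: [0.003, 0.799, 0.601, 0.001]
ft_force: [4.5, -6.6, -2.8]
width: 0.0851
```

```bash
python3 -c "
from go import *
goal(-102.6,76,46)"
python3 look.py wrist w14 0 0 640 400 1.2
```

```text
t 10.98 shift [  7.3 -16.    1.8] twist -0.14 F [ 4.5 -6.6 -2.8] w 0.0851 j [-0.13  0.25 -0.52  0.79 -0.    0.16]
tcp vise [-109.9   60.    47.9] zaxis [ 0.006 -0.004 -1.   ]
```

View pics/w14.png

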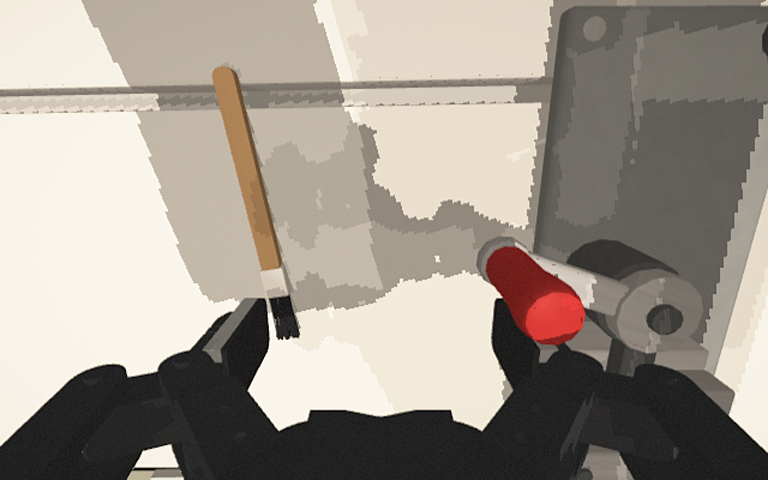

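```bash
cat > th.py <<'E'
import sys
from inv import *
f=pickle.load(open(sys.argv[1]+".pkl","rb")); u,v=float(sys.argv[2]),float(sys.argv[3])
k=inv(f,u,v,99); print(k,"theta",np.arctan2(k[1]-60,-k[0]),np.hypot(k[0],k[1]-60))
E
python3 th.py w14 460 263
```

```text
[-63.2  81.9] theta 0.33357033489895765 66.88684474543555
```

Call:
arm_command --series '[{"gripper": 85, "x": 1, "y": -3, "z": 0, "twist": 0}, {"gripper": 85, "x": 2.2, "y": -6, "z": 0, "twist": 0}, {"gripper": 85, "x": 3.5, "y": -9, "z": 0, "twist": 0}, {"gripper": 85, "x": 5, "y": -12, "z": 0, "twist": 0}, {"gripper": 85, "x": 6.7, "y": -15, "z": 0, "twist": 0}, {"gripper": 85, "x": 8.5, "y": -18, "z": 0, "twist": 0}, {"gripper": 85, "x": 10.5, "y": -21, "z": 0, "twist": 0}]'

```text
clock: 11.62
tool_pos: [0.4522, 0.0361, 0.0481]
tcp_rot: [0.003, 0.799, 0.601, 0.001]
ft_force: [4.6, -7.0, 0.8]
width: 0.085
```

```bash
python3 -c "
from go import *
goal(-102.6,76,46)"
python3 look.py wrist w15 0 0 640 400 1.2;python3 look.py side s15 230 120 400 290 3.5
```

```text
t 11.62 shift [-3.2  5.   2.2] twist -0.15 F [ 4.6 -7.   0.8] w 0.085 j [-0.1   0.22 -0.56  0.78 -0.    0.19]
tcp vise [-99.4  81.   48.1] zaxis [ 0.006 -0.004 -1.   ]
```

View pics/w15.png

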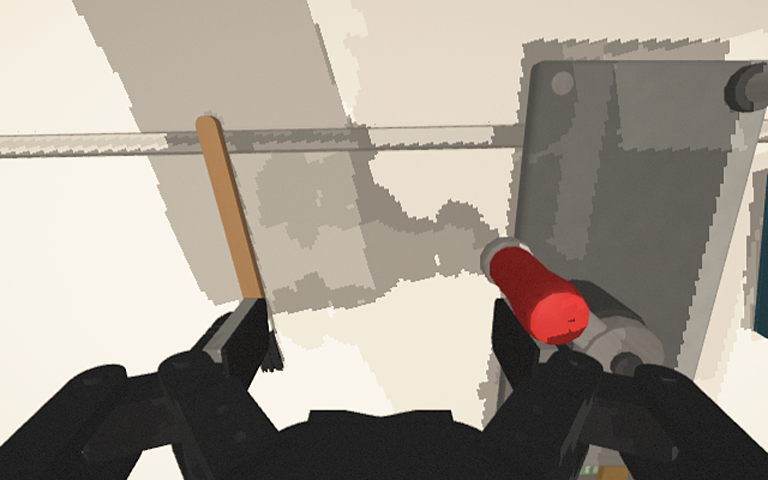

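View pics/s15.png

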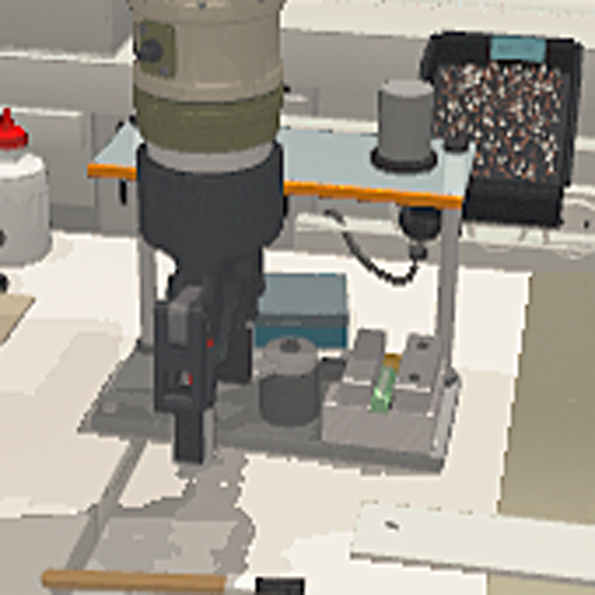

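```bash
python3 th.py w15 466.5 263.5; python3 th.py w14 462.5 264
```

```text
[-50.5 102.6] theta 0.7007459558568224 66.06822231602723
[-62.4  81.5] theta 0.33181250518497035 66.00007575753227
```

Call:
arm_command --series '[{"gripper": 85, "x": 0, "y": 8, "z": 0, "twist": 0}, {"gripper": 85, "x": -2, "y": 12, "z": 0, "twist": 0}, {"gripper": 85, "x": -27, "y": 12, "z": 0, "twist": 0}, {"gripper": 85, "x": -48, "y": 5, "z": 0, "twist": 0}, {"gripper": 85, "x": -51, "y": -7, "z": 8, "twist": 0}, {"gripper": 85, "x": -51, "y": -17, "z": 18, "twist": 0}, {"gripper": 85, "x": -51, "y": -20, "z": 28, "twist": 0}, {"gripper": 85, "x": -51, "y": -20, "z": 32, "twist": 0}]'

```text
clock: 12.38
tool_pos: [0.414, -0.0055, 0.0137]
tcp_rot: [-0.001, 0.799, 0.601, -0.001]
ft_force: [-0.6, 0.1, 0.3]
width: 0.0854
```

```bash
python3 -c "
from go import *
goal(-138,104,16)"
python3 look.py wrist w16 0 0 640 400 1.2;python3 look.py side s16 190 120 360 290 3.5
```

```text
t 12.38 shift [11.9  2.2 -2.3] twist -0.07 F [-0.6  0.1  0.3] w 0.0854 j [-0.21  0.21 -0.69  0.68  0.    0.07]
tcp vise [-149.9  106.2   13.7] zaxis [-0.003  0.001 -1.   ]
```

View pics/w16.png

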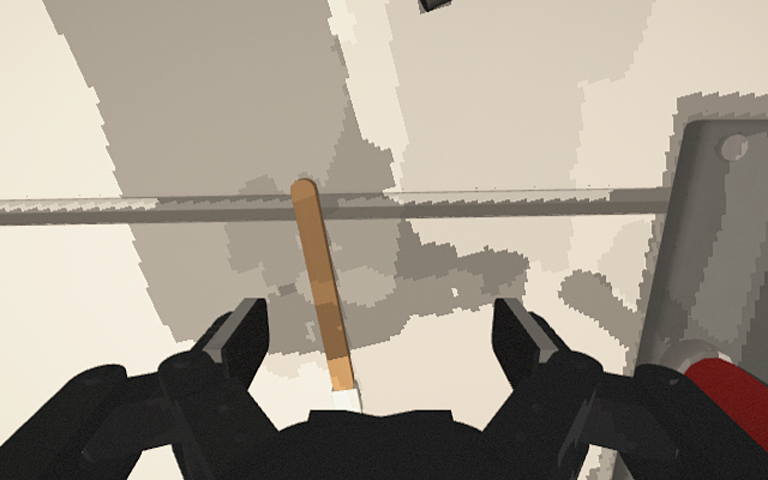

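View pics/s16.png

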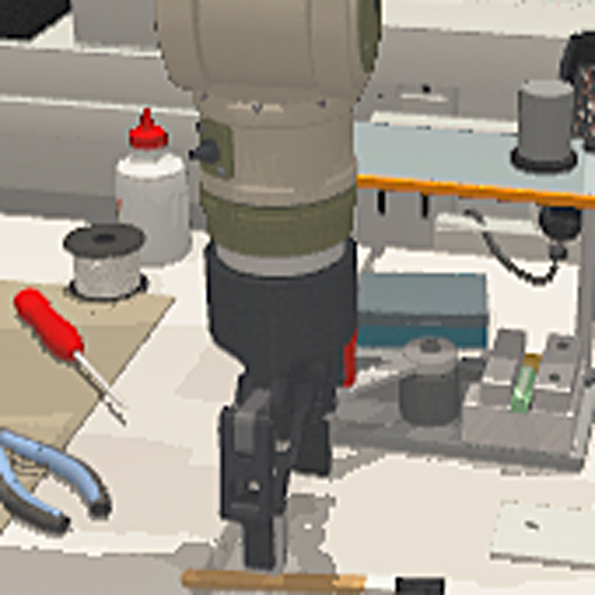

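Call:
arm_command --series '[{"gripper": 85, "x": 5, "y": 1, "z": 0, "twist": 0}, {"gripper": 85, "x": 10, "y": 1, "z": 0, "twist": 0}, {"gripper": 85, "x": 13, "y": 0, "z": 0, "twist": 0}, {"gripper": 85, "x": 16, "y": -1, "z": 0, "twist": 0}, {"gripper": 85, "x": 19, "y": -3, "z": 0, "twist": 0}, {"gripper": 85, "x": 22, "y": -5, "z": 0, "twist": 0}, {"gripper": 85, "x": 25, "y": -7, "z": 0, "twist": 0}, {"gripper": 85, "x": 28, "y": -9, "z": 0, "twist": 0}]'

```text
clock: 13.15
tool_pos: [0.4136, 0.0221, 0.0149]
tcp_rot: [0.001, 0.799, 0.601, -0.003]
ft_force: [-5.6, -10.1, 2.1]
width: 0.085
```

```bash
python3 -c "
from go import *
goal(-87,125,14)"
python3 look.py scene c17 240 130 360 300 3.5;python3 look.py side s17 190 120 360 290 3.5;python3 look.py wrist w17 0 0 640 400 1.2
```

```text
t 13.15 shift [ 36.5 -10.8   0.7] twist -0.11 F [ -5.6 -10.1   2.1] w 0.085 j [-0.14  0.21 -0.69  0.68 -0.01  0.14]
tcp vise [-123.5  114.2   14.9] zaxis [-0.003 -0.005 -1.   ]
```

View pics/c17.png

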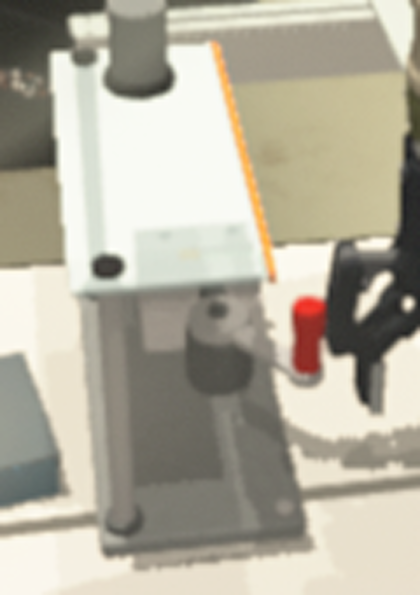

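View pics/s17.png

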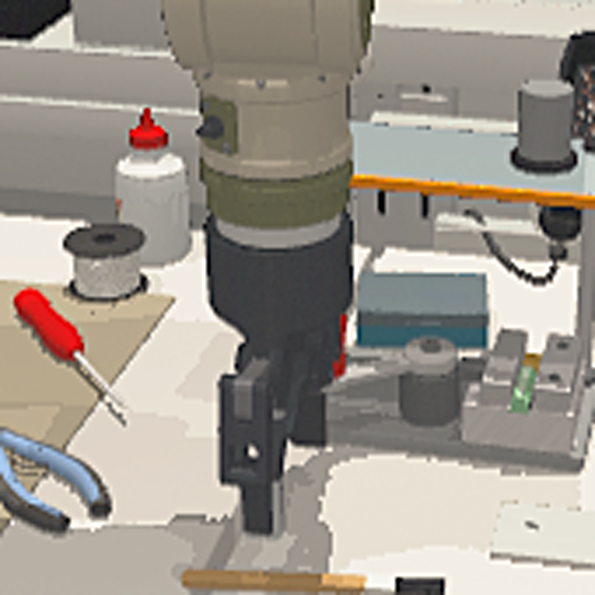

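View pics/w17.png

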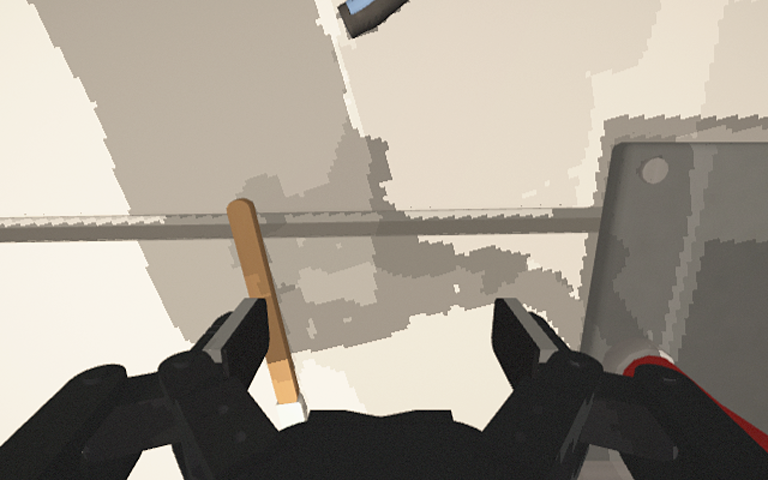

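Call:
arm_command --series '[{"gripper": 85, "x": 3, "y": -2, "z": 0, "twist": 0}, {"gripper": 85, "x": 6, "y": -3.5, "z": 0, "twist": 0}, {"gripper": 85, "x": 9, "y": -5, "z": 0, "twist": 0}, {"gripper": 85, "x": 12, "y": -6, "z": 0, "twist": 0}, {"gripper": 85, "x": 14.5, "y": -7, "z": 0, "twist": 0}, {"gripper": 85, "x": 17, "y": -7.5, "z": 0, "twist": 0}, {"gripper": 85, "x": 19.5, "y": -8, "z": 0, "twist": 0}, {"gripper": 85, "x": 22, "y": -8.5, "z": 0, "twist": 0}]'

```text
clock: 13.97
tool_pos: [0.4089, 0.0462, 0.0138]
tcp_rot: [-0.001, 0.799, 0.601, -0.004]
ft_force: [-7.8, -8.8, 1.6]
width: 0.0849
```

```bash
python3 -c "
from go import *
goal(-87,125,14)"
python3 look.py scene c18 240 130 360 300 3.5;python3 look.py side s18 190 120 360 290 3.5
```

```text
t 13.97 shift [14.6  0.4 -0.2] twist -0.05 F [-7.8 -8.8  1.6] w 0.0849 j [-0.08  0.21 -0.69  0.68 -0.    0.2 ]
tcp vise [-101.6  125.4   13.8] zaxis [-0.007 -0.004 -1.   ]
```

View pics/c18.png

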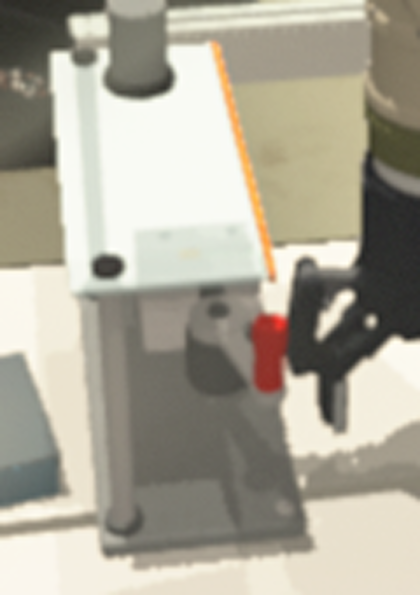

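View pics/s18.png

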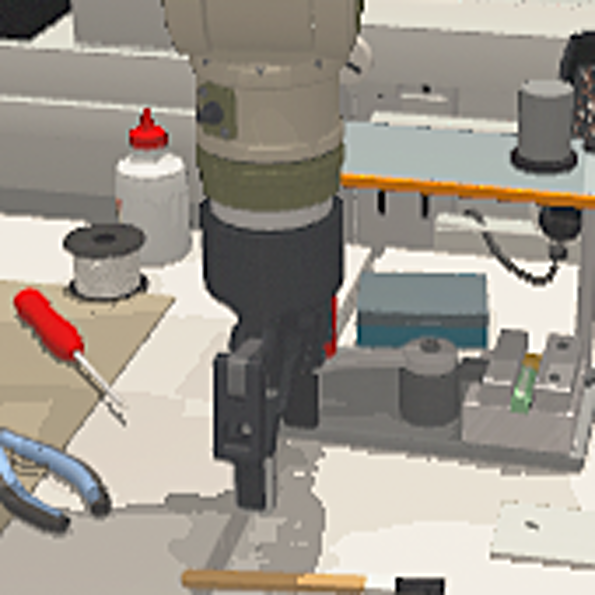

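Call:
arm_command --series '[{"gripper": 85, "x": 1.5, "y": 0, "z": 0, "twist": 0}, {"gripper": 85, "x": 3, "y": 0, "z": 0, "twist": 0}, {"gripper": 85, "x": 4.5, "y": 0, "z": 0, "twist": 0}, {"gripper": 85, "x": 6, "y": 0, "z": 0, "twist": 0}, {"gripper": 85, "x": 7.5, "y": 0, "z": 0, "twist": 0}, {"gripper": 85, "x": 9, "y": 0, "z": 0, "twist": 0}]'

```text
clock: 14.57
tool_pos: [0.4105, 0.0551, 0.0135]
tcp_rot: [-0.001, 0.799, 0.602, -0.004]
ft_force: [-7.9, -6.0, 0.1]
width: 0.0852
```

```bash
python3 - <<'E'
from go import *
goal(-87,125,14)
E
python3 look.py scene c19 240 130 360 300 3.5
python3 - <<'E'
from go import *
f=pickle.load(open("c19.pkl","rb"))
for t in(1.2,1.3,1.4,1.5,1.571): print(t,((proj(f,T(p,[(-65*np.cos(t),60+65*np.sin(t),99),(-65*np.cos(t),60+65*np.sin(t),56)]))-[240,130])*3.5).round(0).tolist())
E
```

```text
t 14.57 shift [ 5.6  1.2 -0.5] twist -0.02 F [-7.9 -6.   0.1] w 0.0852 j [-0.06  0.22 -0.68  0.68 -0.    0.22]
tcp vise [-92.7 126.3  13.5] zaxis [-0.009 -0.003 -1.   ]
1.2 [[273.0, 316.0], [273.0, 381.0]]
1.3 [[262.0, 319.0], [261.0, 384.0]]
1.4 [[250.0, 322.0], [250.0, 387.0]]
1.5 [[237.0, 324.0], [238.0, 389.0]]
1.571 [[228.0, 325.0], [229.0, 390.0]]
```

View pics/c19.png

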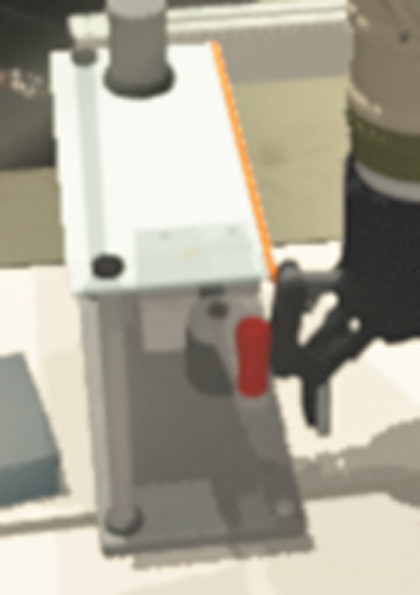

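Call:
arm_command --series '[{"gripper": 85, "x": 1.5, "y": 0, "z": 0, "twist": 0}, {"gripper": 85, "x": 3, "y": 0, "z": 0, "twist": 0}, {"gripper": 85, "x": 4.5, "y": 0, "z": 0, "twist": 0}, {"gripper": 85, "x": 6, "y": 0, "z": 0, "twist": 0}, {"gripper": 85, "x": 7.5, "y": 0, "z": 0, "twist": 0}, {"gripper": 85, "x": 8.5, "y": 0, "z": 0, "twist": 0}]'

```text
clock: 15.12
tool_pos: [0.4131, 0.0633, 0.0134]
tcp_rot: [-0.001, 0.799, 0.602, -0.004]
ft_force: [-8.0, -5.5, -1.2]
width: 0.0846
```

```bash
python3 - <<'E'
from go import *
goal(-80,125,14)
E
python3 look.py scene c20 240 130 360 300 3.5

```

```text
t 15.12 shift [ 4.   1.1 -0.6] twist -0.01 F [-8.  -5.5 -1.2] w 0.0846 j [-0.04  0.22 -0.67  0.68 -0.    0.24]
tcp vise [-84.  126.1  13.4] zaxis [-0.008 -0.003 -1.   ]
```

View pics/c20.png

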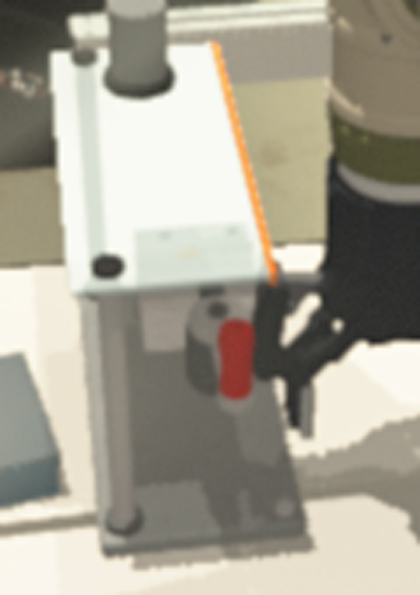

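Call:
arm_command --series '[{"gripper": 85, "x": 0.7, "y": 0, "z": 0, "twist": 0}, {"gripper": 85, "x": 1.4, "y": 0, "z": 0, "twist": 0}, {"gripper": 85, "x": 2.1, "y": 0, "z": 0, "twist": 0}, {"gripper": 85, "x": 2.8, "y": 0, "z": 0, "twist": 0}, {"gripper": 85, "x": 3.5, "y": 0, "z": 0, "twist": 0}]'

```text
clock: 15.58
tool_pos: [0.4133, 0.0647, 0.0136]
tcp_rot: [0.0, 0.799, 0.601, -0.006]
ft_force: [-11.6, -18.5, 6.0]
width: 0.0851
```

Call:
arm_command --series '[{"gripper": 85, "x": 0.5, "y": 0, "z": 0, "twist": 0}, {"gripper": 85, "x": 1, "y": 0, "z": 0, "twist": 0}]'

```text
clock: 15.75
tool_pos: [0.4132, 0.0648, 0.0137]
tcp_rot: [0.001, 0.799, 0.601, -0.007]
ft_force: [-13.7, -22.8, 8.1]
width: 0.0851
```

```bash
python3 - <<'E'
from go import *
goal(-80,125,14)
E
python3 look.py scene c21 240 130 360 300 3.5

```

```text
t 15.75 shift [ 2.6  1.3 -0.4] twist -0.13 F [-13.7 -22.8   8.1] w 0.0851 j [-0.03  0.22 -0.67  0.69 -0.01  0.25]
tcp vise [-82.6 126.3  13.7] zaxis [-0.01  -0.009 -1.   ]
```

View pics/c21.png

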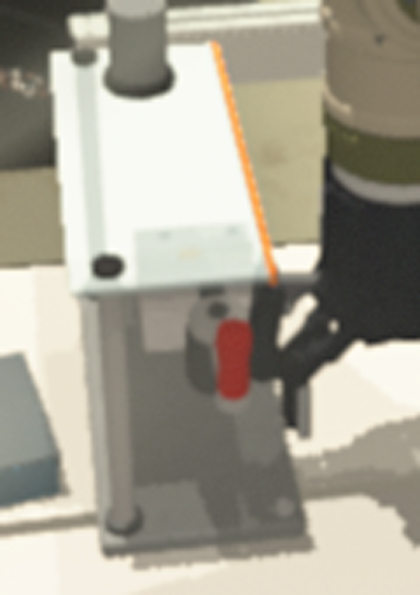

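```bash
python3 - <<'E'
from go import *
fs=pickle.load(open("f0.pkl","rb")); f=fs["scene"]; t=.167
f1=pickle.load(open("c21.pkl","rb"))
def red(f):
    a=f["pixels"].astype(int); m=(a[...,0]>110)&(a[...,1]<75)&(a[...,2]<75); m[:, :290]=0; m[:,350:]=0; m[:190]=0; m[260:]=0
    ys,xs=np.nonzero(m); return xs.mean(),ys.mean(),xs.min(),xs.max(),ys.min(),ys.max(),len(xs)
for ff in(f,f1): print(np.round(red(ff),2))
P=lambda t:T(p,[(-65*np.cos(t),60+65*np.sin(t),z) for z in(56,77.5,99)])
print(proj(f,P(.167)).round(1).tolist())
for t in (1.45,1.5,1.571): print(t,proj(f1,P(t)).round(1).tolist())
E
```

```text
[336.68 210.6  333.   340.   202.   222.    96.  ]
[306.39 232.12 303.   318.   209.   243.   111.  ]
[[334.8, 220.1], [335.1, 211.2], [335.5, 202.0]]
1.45 [[309.6, 241.0], [309.6, 231.8], [309.6, 222.3]]
1.5 [[307.9, 241.2], [307.9, 232.1], [307.8, 222.6]]
1.571 [[305.4, 241.5], [305.3, 232.4], [305.2, 222.9]]
```

Call:
arm_command --series '[{"gripper": 85, "x": -6, "y": 0, "z": 0, "twist": 0}, {"gripper": 85, "x": -20, "y": 0, "z": 0, "twist": 0}, {"gripper": 85, "x": -40, "y": 0, "z": 0, "twist": 0}, {"gripper": 85, "x": -60, "y": 6, "z": -15, "twist": 0}, {"gripper": 85, "x": -60, "y": 25, "z": -45, "twist": 0}, {"gripper": 85, "x": -55, "y": 50, "z": -80, "twist": 0}, {"gripper": 85, "x": -50, "y": 80, "z": -110, "twist": 0}, {"gripper": 85, "x": -45, "y": 105, "z": -130, "twist": 0}]'

```text
clock: 16.47
tool_pos: [0.5094, -0.0042, 0.148]
tcp_rot: [0.001, 0.799, 0.601, 0.001]
ft_force: [0.8, -0.5, -0.3]
width: 0.0851
```

```bash
python3 -c "
from go import *
goal(-125,0,150)"
python3 look.py wrist w22 0 0 640 400 1.2;python3 look.py side s22 230 120 400 290 3.5; python3 look.py scene c22 200 100 420 280 3.2
python3 - <<'E'
from go import *
f1=pickle.load(open("c22.pkl","rb"));a=f1["pixels"].astype(int); m=(a[...,0]>110)&(a[...,1]<75)&(a[...,2]<75); m[:, :290]=0; m[:,316:]=0; m[:215]=0; m[260:]=0
ys,xs=np.nonzero(m); print(xs.mean(),ys.mean(),xs.min(),xs.max())
E
```

```text
t 16.47 shift [-2.7 14.9 -2. ] twist -0.07 F [ 0.8 -0.5 -0.3] w 0.0851 j [-0.17  0.23 -0.28  1.06  0.    0.11]
tcp vise [-122.3   14.9  148. ] zaxis [ 0.003 -0.001 -1.   ]
306.70068027210885 231.7687074829932 303 311
```

View pics/w22.png

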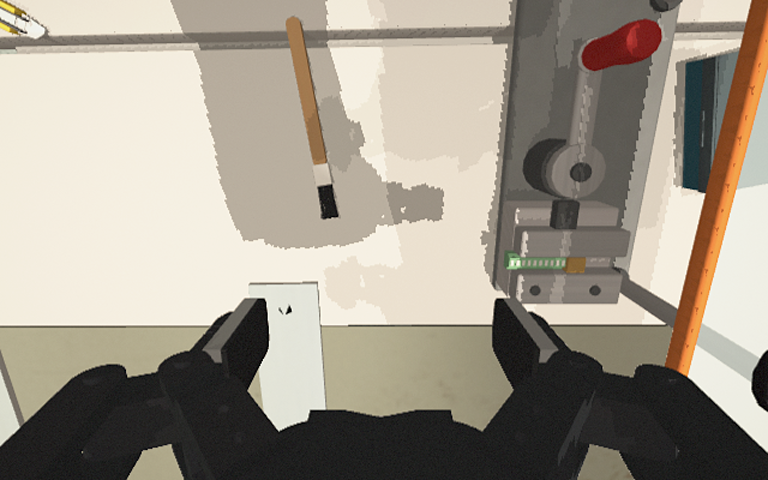

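View pics/s22.png

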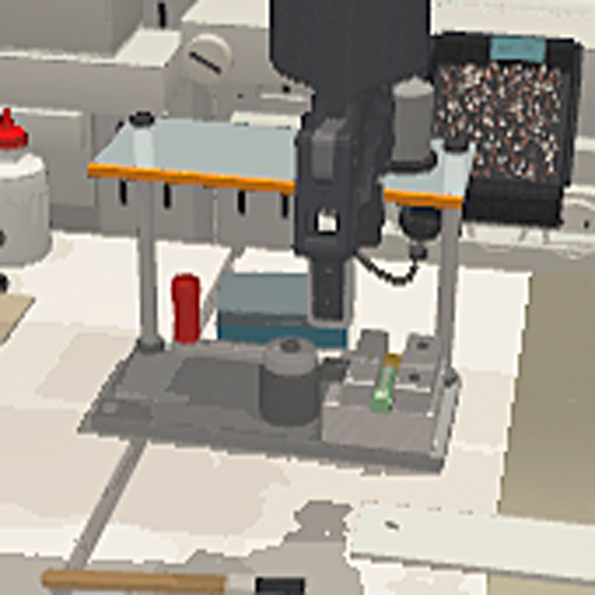

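View pics/c22.png

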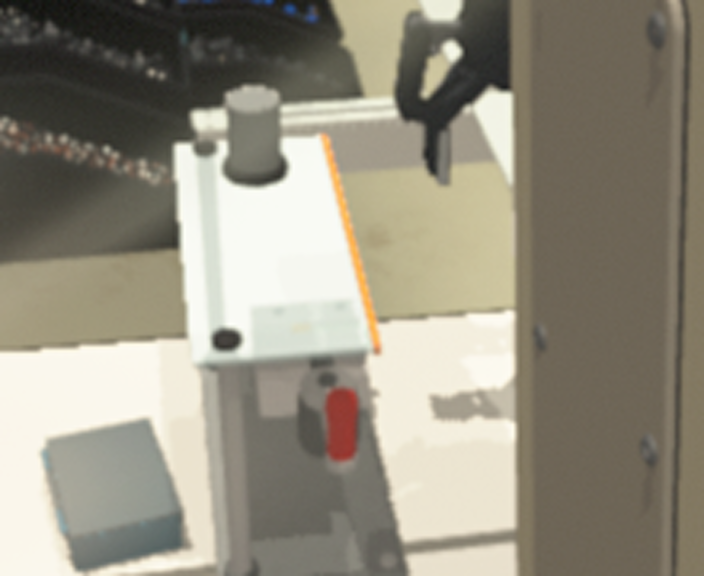

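Precise check of handle angle and block position from the clear wrist view.

```bash
python3 - <<'E'
from inv import *
f=pickle.load(open("w22.pkl","rb")); 
a=f["pixels"][0:260,400:540,::-1]; a=np.clip((a/255.)**.7*255,0,255).astype(np.uint8)
cv2.imwrite("pics/w22a.png",cv2.resize(a[:160],None,fx=3.7,fy=3.7,interpolation=2)); cv2.imwrite("pics/w22b.png",cv2.resize(a[155:260],None,fx=5.5,fy=5.5,interpolation=2))
for z in (55,): print("hub",inv(f,578/1.2,171/1.2,z))
E
python3 th.py w22 535.5 33
```

```text
hub [ 0.6 59.6]
[ -1.1 123.9] theta 1.5535836294087924 63.909467217306705
```

View pics/w22a.png

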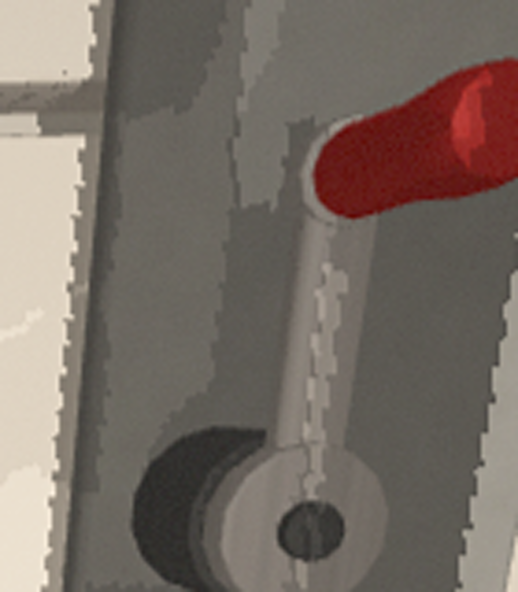

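View pics/w22b.png

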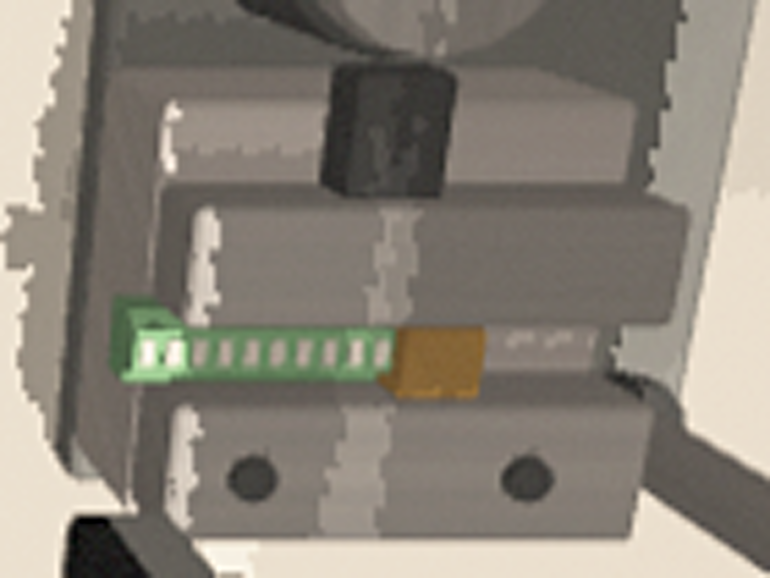

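```bash
python3 - <<'E'
from inv import *
f=pickle.load(open("w22.pkl","rb"))
A=lambda x,y,z:inv(f,400+x/3.7,y/3.7,z); B=lambda x,y,z:inv(f,400+x/5.5,155+y/5.5,z)
for q in((308,220),(277,440),(376,215),(342,440)): print("arm",A(*q,55))
print("base edge",A(110,0,12),A(68,590,12))
print("jaw mov",B(186,324,56),B(672,324,56),"fix",B(172,402,56),B(650,402,56))
print("block end",B(393,352,51),"front",B(132,360,51),"sides",B(300,325,51),B(300,380,51))
E
```

```text
arm [ -6.4 116.4]
arm [-6.7 76.5]
arm [  6.2 117.3]
arm [ 6.  76.5]
base edge [-33.3 165. ] [-31.1  40.2]
jaw mov [-29.5   4.2] [39.9  4.1] fix [-30.3  -7.7] [38.9 -7.8]
block end [ 3.2 -1.9] front [-34.9  -3.1] sides [-10.9   2.3] [-9.9 -6.2]
```

```bash
python3 -c "
from station import ctrl
print(ctrl.finish_job())"
```

```text
the job is handed in; nothing more can be done
None
```

The terminal block is home against the brass stop and clamped, and the cam handle is at its end stop. I handed the job in at about 17 s of the 42 s allowed.

**Block:** My first push, with the back of the open finger, stopped about 2 mm short. The finger had most likely met the jaw fronts, at a peak of about 13 N. I backed off, turned the gripper 40° and pushed with the finger's corner until the stop answered with about 6 N.

**Handle:** The move commands cannot tilt the gripper, so I did not reach under the guard with tilted fingers. I kept it upright in front of the guard edge. I pushed the knob to about 0.70 rad with the side of the finger. From there the outer finger link pushed it under the plate until it stopped advancing, at about 28 N total.

**Last checks in the wrist picture:**

| Check | Measured | Should be |
|---|---|---|
| Far end of block, vise x | +3.2 mm | +3 mm (stop face) |
| Front end of block, vise x | -34.9 mm | -35 mm |
| Gap between the jaws | 12 mm | 12 mm (block width) |
| Handle arm | along vise +y within about 0.01 rad | along +y (1.571 rad) |

- **Disagreement:** Measured from the knob top, the handle angle came out as 1.554 rad. I trusted the arm edges, and the scene picture corrected for its offset gave about 1.58 rad.
- **Bystanders:** Nothing came near the case, and the gripper only passed above the brush. In the pictures both look unmoved, but I did not measure that.
- **At hand-in:** The gripper was clear of everything, and the force reading was about zero.

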